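# Lock the battery cover of an upturned kitchen scale with the screwdriver and tug-test it

## Robot

A 7-joint arm with a two-finger parallel gripper is mounted at the origin on a cart in front of the work surface, level with it; the furniture and walls round the work are solid. World frame = base frame: x ahead of the robot, y to its left, z up, the work surface at z = 0. Lengths are in m, angles in rad, forces in N, time in s.
With the tool pointing down it reaches from about 0.425 to 0.925 m from the base axis. Payload 6.8 kg.
Tool frame: the origin (TCP) lies at the very end of the fingers, on their centre line; the grasp point (between the pads) lies 19 mm behind it; z points along the fingers, y is the line along which they close (so a half turn about z gives the same grasp; the last joint's range is limited). The gripper opens to 85 mm and grips with 20 to 120 N. Pads are 22 mm wide; open, the fingers measure 114 mm over their backs; the gripper's body (76 mm by 85 mm) begins 54 mm behind the grasp point. The pads swing forward as they close: fully open they stand 13 mm farther back than shut.
Start: joints at [1.091, 0.477, 0.022, 1.555, -0.011, 1.109, -0.083], TCP at [0.245, -0.629, 0.231] pointing down, gripper open.
Joint ranges: [-2.96, 2.96], [-0.34, 2.1], [-1.41, 1.46], [0.24, 2.44], [-1.37, 4.51], [0.17, 1.92], [-2.96, 2.96]. Speed limits (rad/s): [2.39, 2.39, 3.14, 3.14, 3.14, 3.14, 3.14].

## Interface

Orientations are given as a unit quaternion [w, x, y, z].
In Python, from station import * gives the robot as it stands.
- The arm moves only by the tool jog_arm, never from a script. Its argument "moves" is one flat list of numbers, 7 for each row, row after row: the shift along the tool's x, y, z normalised to -1 to 1, where 1 is 20 mm, then the turn, a rotation vector about the tool's x, y, z normalised to -1 to 1, where 1 is 4 degrees, then the opening, from 0 (shut) to 1 (fully open). In form: [x, y, z, rx, ry, rz, claw, x, y, z, rx, ry, rz, claw, ...]. A call has exactly 8 rows; each row shifts and turns the commanded pose from where the row before left it, along the tool's axes as they then stand; what a row does not reach is not made up. A row lasts 1/12 s, in which the tool goes at most 41.7 mm and 7.16 degrees, less where a joint would pass 70% of its speed; a pose out of reach is approached as far as the arm can. A call with a number of a shift or a turn outside -1 to 1 is refused whole. A call with a gripper value outside its range is refused whole. The fingers move at their own pace and stop on an object; "grip_force" is the grip in N (left out, the last holds). Time passes only in rows, so rows that do not move let the fingers close, or fill a call up. It gives the time, the measured TCP pose, the force, the opening and the grip force at its end, in the units of the state.
- get_obs(): the state, without advancing time (a new reading comes with each control period).
- read_camera(name): name is "side" or "top"; returns a dict with "color" (420x560x3 uint8, blue, green, red), "fx", "fy", "cx", "cy" (pixels), "k1" (the pictures are not rectified: a ray, as slopes to the right and down, at radius r is drawn at 1 + k1 r^2 times it, then the intrinsics apply), "rvec" (rotation vector, rad) and "tvec" (3), from world to camera coordinates, as OpenCV has them. Camera axes: x right, y down, z forward; pixel columns grow to the right and rows downward; lengths in m; the calibration is good to about 2 mm. A picture is of the moment at which its call begins. There is no depth.
- hand_in(): hands the job in; it is judged then, once.
The state is a dict: "t": time; "q": joint angles; "joint_vel": joint speeds; "joint_torque": joint torques, N m; "eef_pos": TCP position; "tool_rot": TCP orientation; "contact_force": force on the tool from outside, world axes, zero at the start; "torque": the same for the moment, N m; "gripper_width": opening from 0.0 (shut) to 1.0 (fully open); "grasp_force": force on a finger pad.
Only numpy, scipy, OpenCV 4.12 (cv2) and the standard library are available. Lean on these libraries where they do the work, as an engineer would, in place of code of your own. Each camera call takes 0.05 s, during which the arm holds its last target. There are 200 camera calls.

## Task

The kitchen scale lies face down with its battery cover shut but not locked: take the orange screwdriver from its stand, push its blade down into the brass slotted screw and, keeping it pressed, turn the screw a quarter turn clockwise until it locks and springs back up. Put the screwdriver back in its stand, then grip the blue tab and give it a steady upward pull of about 8 newtons for half a second to prove that the cover holds, and let go so that the cover rests shut. Leave the mug, salt shaker, spoon and tin where they are.

Things in the scene. Friction and masses are not known exactly. Their poses are not given: they have to be found in the camera images.
- scale: kitchen scale lying face down, fixed to the worktop; 200 x 150 mm, its grey back is 26 mm above the worktop, four black rubber feet stand up another 6 mm near its corners. Origin: centre of its underside on the worktop; x along its 200 mm side, away from the robot at yaw 0; z up
- cover (a joint): lift of the white battery cover (95 x 66 x 4 mm, lying on the scale's back; guided so that it moves straight up and down): 0 shut, in m. Unlocked it lifts freely (about 1 N); locked it gives against the screw's spring: a pull of 5.5 N lifts it 1.8 mm, 8 N about 3.2 mm, and a hard stop comes near 5.3 mm at about 12 N
- cover_tab (a point): top centre of the blue pull tab on the cover: an upright rib, 10 mm thick along x, 22 mm long along y and 16 mm tall above the cover's top face (its top is 46 mm above the worktop); grip it across its 10 mm. It moves with the cover; axes as the scale's. The screw's axis is 32 mm to its +y side
- screw_slot (a point): centre of the floor of the slot in the brass screw head (18 mm across, 7 mm above the cover; at rest the slot's floor is 32 mm and the head's top 37 mm above the worktop). The slot is a closed pocket 13.6 mm long (along this point's x axis), 4.8 mm wide and 5 mm deep; the point moves and turns with the screw; z up
- screw (a joint): turn of the screw clockwise seen from above: 0 unlocked (slot along the scale's x), hard stop at 1.75 rad. An inner ridge blocks it near 0 unless it is pressed down more than 2 mm; past about 1.4 rad it is locked and springs up when let go. A blade in the slot has about 0.17 rad of play either way, so turn the blade about 1.75 rad from the aligned position. Turning takes under 0.1 N m
- screw_press (a joint): how far the screw is pressed down: 0 up, 0.005 m fully down; spring of 1.8 N per mm (1800 N/m) with 1.8 N preload: 5.4 N at 2 mm, 10.8 N at 5 mm. A push of 7 to 9 N serves
- driver: orange screwdriver, 117 mm long, 90 g, standing upright, blade down, in the stand. Origin at the tip of its blade, z up along its axis. Blade 11 mm wide along its x axis, 3 mm thick along y, with rounded tip; round shank 10 mm thick; from 42 to 117 mm above the tip the square handle, 24 x 24 mm with flats square to x and y
- driver_tip (a point): tip of the screwdriver's blade, axes as the driver's
- driver_grip (a point): point on the screwdriver's axis inside the handle, 79 mm above the tip
- stand: wooden block, 64 x 64 x 50 mm on a 68 mm rubber foot, fixed. Origin: centre of its underside
- stand_hole (a point): centre of the mouth of the stand's upright 17 mm hole (46 mm deep), on its top face 50 mm above the worktop. The driver hangs in it by the shoulder of its handle, blade tip 42 mm below this point; its yaw is free
- mug: orange mug, about 81 x 120 x 101 mm, bystander; origin at the centre of its underside
- salt: salt shaker, 44 x 44 x 90 mm, bystander; origin at the centre of its underside
- spoon: table spoon, 191 mm long, bystander; origin under its middle
- tin: flat green tin, 86 x 86 x 40 mm, bystander; origin at the centre of its underside
Things that resemble listed ones, but are neither listed nor needed, are in the scene too. There is more than one size of the driver; the one meant has the size given above.

How it is judged:
By the outcome, as a careful person would: the job done as asked, in the order asked, and still so for the second after the job is handed in, with the robot touching nothing.
It also fails if it takes over 72 s, if anything falls off the work surface, if the arm or the gripper's body presses on something with over 40 N, if the wrist force passes 120 N, or if a joint passes its speed limit or range.

## Working session

There is one attempt and no reset: what is moved stays moved. The work goes in short steps, Python scripts to look and compute and a tool call to move; the robot and the scene stay as the last step left them, time stands still between calls to the robot, and variables do not carry over. Pictures are saved under pics/ and viewed, at most 10 in all, crops included, and the job is handed in when it is done.

Besides the shell and the picture viewer there is one more tool, called after "Request:" in YAML: its name, and indented under it one key for each argument. jog_arm: Moves the arm, as the interface text tells. Scaled input: -1 to 1 covers 20 mm each way for a shift and 4 degrees each way for a turn. Its arguments: {"type":"object","properties":{"moves":{"type":"array"},"grip_force":{"type":"number"}},"required":["moves"]}

```bash
mkdir -p pics; ls
python3 - <<'E'
from station import *
import cv2,numpy as np
o=get_obs();print({k:np.round(v,3) for k,v in o.items()})
for n in("side","top"):
    c=read_camera(n);cv2.imwrite(f"pics/{n}0.png",c["color"])
    print(n,{k:np.round(v,4) for k,v in c.items() if k!="color"})
    np.savez(f"{n}0.npz",**c)
E
```

```text
pics
{'t': np.float64(0.0), 'q': array([ 1.091,  0.478,  0.022,  1.556, -0.012,  1.109, -0.083]), 'joint_vel': array([ 0.   ,  0.001,  0.001, -0.001, -0.   ,  0.   , -0.001]), 'joint_torque': array([ 1.0000e-03, -5.9646e+01,  1.6080e+00, -2.8119e+01,  1.3000e-02,
        9.0000e-03,  0.0000e+00]), 'eef_pos': array([ 0.245, -0.628,  0.23 ]), 'tool_rot': array([-0.001,  0.983,  0.185, -0.   ]), 'contact_force': array([-0.621,  0.311,  0.247]), 'torque': array([-0.005, -0.003, -0.049]), 'grasp_force': np.float64(0.0), 'gripper_width': np.float64(1.002)}
side {'fx': np.float64(535.2936), 'fy': np.float64(535.2936), 'cx': np.float64(285.4692), 'cy': np.float64(212.4602), 'k1': np.float64(-0.1119), 'rvec': array([ 1.7521, -1.2294,  0.7252]), 'tvec': array([-0.266 ,  0.2958,  1.2586])}
top {'fx': np.float64(444.4895), 'fy': np.float64(444.4895), 'cx': np.float64(283.3805), 'cy': np.float64(207.6689), 'k1': np.float64(-0.1318), 'rvec': array([ 1.5733, -2.3372,  0.5557]), 'tvec': array([0.1324, 0.5192, 1.3242])}
```

View pics/side0.png

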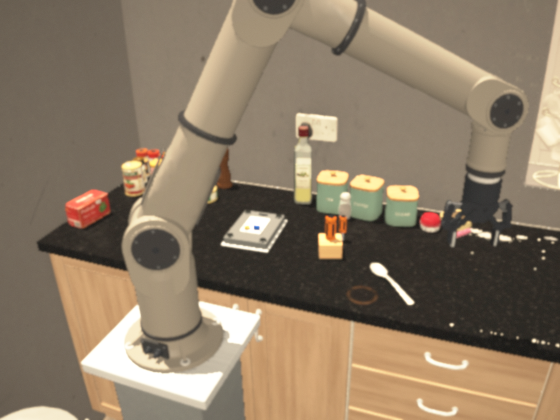

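View pics/top0.png

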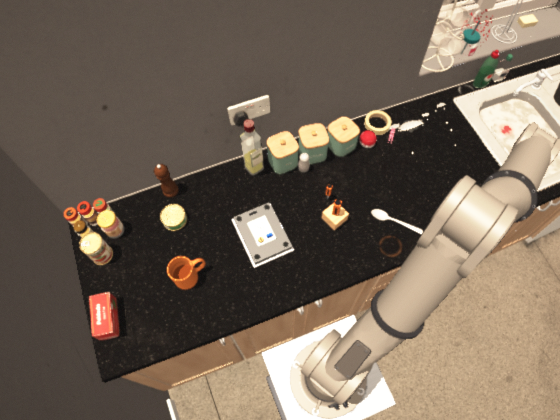

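The side view shows the scale at (255,229), the wooden stand at (330,246), and orange drivers at (330,228) and (343,224). In the top view the scale is at (263,233), the stand at (336,216), and orange items are at (337,207) and (328,190). I'll enlarge both areas.

Run:
```python
import cv2,numpy as np
s=np.load("side0.npz")["color"];t=np.load("top0.npz")["color"]
R=lambda im,x,y,w,h:cv2.resize(im[y:y+h,x:x+w],(400,300),interpolation=cv2.INTER_CUBIC)
a=np.hstack([R(s,300,205,80,60),R(t,296,175,80,60)])
b=np.hstack([R(s,215,200,80,60),R(t,223,202,80,60)])
cv2.imwrite("pics/crop0.png",np.vstack([a,b]))
```

```text
(no output)
```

View pics/crop0.png

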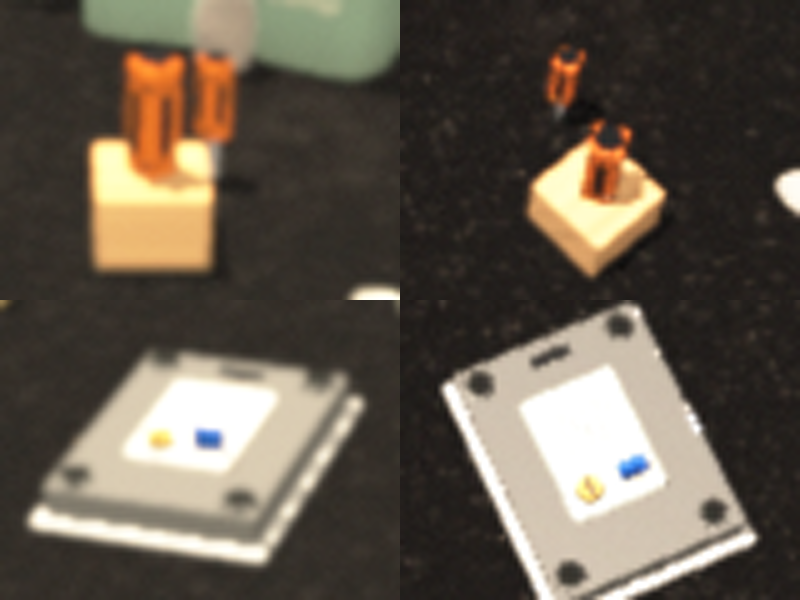

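The candidates are the driver in the stand (side (330,228), top (337,207)) and a smaller one standing free on the worktop (side (343,224), top (328,190)). The one in the stand fits the given size and place. The crop also shows the brass screw at side (247,228) / top (261,240) and the blue tab at side (257,228) / top (270,235).

```bash
cat > h.py <<'E'
import cv2,numpy as np
def cam(c):
    K=np.array([[c["fx"],0,c["cx"]],[0,c["fy"],c["cy"]],[0,0,1.]]);D=np.array([float(c["k1"]),0,0,0]);
    return K,D,np.array(c["rvec"],float),np.array(c["tvec"],float)
def ray(c,p):
    K,D,r,t=cam(c);u=cv2.undistortPoints(np.float64(p).reshape(-1,1,2),K,D)[:,0]
    R=cv2.Rodrigues(r)[0];d=np.c_[u,np.ones(len(u))]@R;return -R.T@t,d/np.linalg.norm(d,axis=1)[:,None]
def onz(c,p,z):
    o,d=ray(c,p);return o+d*((z-o[2])/d[:,2])[:,None]
def proj(c,X):
    K,D,r,t=cam(c);return cv2.projectPoints(np.float64(X).reshape(-1,1,3),r,t,K,D)[0][:,0]
def tri(c1,p1,c2,p2):
    o1,d1=ray(c1,p1);o2,d2=ray(c2,p2);d1,d2=d1[0],d2[0]
    s=np.linalg.lstsq(np.c_[d1,-d2],o2-o1,rcond=None)[0];a=o1+s[0]*d1;b=o2+s[1]*d2
    return (a+b)/2,np.linalg.norm(a-b)
def cen(w,x,y,W,H):
    w=w[y:y+H,x:x+W];g=np.mgrid[y:y+H,x:x+W];return np.array([(g[1]*w).sum(),(g[0]*w).sum()])/w.sum()
def blue(im):
    f=im.astype(float);return np.clip(f[...,0]-f[...,2]-25,0,150)
def brass(im):
    f=im.astype(float);return np.clip(f[...,2]-f[...,0]-45,0,100)
E
python3 - <<'E'
from h import *
s=dict(np.load("side0.npz"));t=dict(np.load("top0.npz"))
S,T=s["color"],t["color"]
for n,f,bs,bt in(("tab",blue,(250,221,15,13),(262,228,15,15)),("screw",brass,(241,222,11,12),(254,232,14,16))):
    a,b=cen(f(S),*bs),cen(f(T),*bt);print(n,a,b,tri(s,a,t,b));z={"tab":.038,"screw":.0335}[n]
    print(onz(s,a,z),onz(t,b,z))
# driver handle
for n,c,box in(("s",s,(315,208,30,40)),("t",t,(326,192,30,30))):
    im=c["color"];x,y,w,h=box;hsv=cv2.cvtColor(im,cv2.COLOR_BGR2HSV)[y:y+h,x:x+w]
    m=((hsv[...,0]<14)&(hsv[...,1]>190)&(hsv[...,2]>90)).astype(np.uint8)
    k,l,st,ce=cv2.connectedComponentsWithStats(m);print(n,st[1:]+[x,y,0,0,0],ce[1:]+[x,y])
    hl=cv2.convexHull(np.vstack([q for q in cv2.findContours((l>0).astype(np.uint8),0,1)[0]]))
# cover & scale quads
for n,c,box in(("s",s,(235,210,45,36)),("t",t,(243,212,38,40))):
    im=c["color"];x,y,w,h=box;g=im[y:y+h,x:x+w].min(2);big=cv2.resize(g,None,fx=8,fy=8,interpolation=cv2.INTER_CUBIC)
    m=((big>215)).astype(np.uint8)
    cs=max(cv2.findContours(m,0,1)[0],key=cv2.contourArea);hl=cv2.convexHull(cs)
    q=cv2.approxPolyN(hl,4,ensure_convex=True)[0] if hasattr(cv2,"approxPolyN") else cv2.boxPoints(cv2.minAreaRect(hl))
    q=(np.float64(q)+.5)/8-.5+[x,y];P=onz(c,q,.030);print(n,q.round(1).tolist());print(P.round(4).tolist(),P.mean(0))
    for i in range(4):
        e=P[(i+1)%4]-P[i];print(np.linalg.norm(e).round(4),np.degrees(np.arctan2(e[1],e[0])).round(1))
E
```

```text
tab [256.22727273 227.03471074] [269.06504065 234.68888889] (array([ 0.4958668 , -0.00504204,  0.03685656]), np.float64(0.0014831648709574617))
[[ 0.49321321 -0.00548729  0.038     ]] [[ 0.49589371 -0.00550183  0.038     ]]
screw [246.59729064 227.37931034] [260.51779359 239.56227758] (array([0.4929015 , 0.02703005, 0.03100488]), np.float64(0.0002679649944168633))
[[0.48875013 0.02518762 0.0335    ]] [[0.4919517  0.02716969 0.0335    ]]
s [[325 216  12  24 170]
 [339 217   6  15  70]] [[330.55294118 226.51176471]
 [341.72857143 224.28571429]]
t [[326 192   1   3   3]
 [328 192   3   4   7]
 [335 199   1   2   2]
 [341 201   1   3   3]
 [334 202   1   1   1]
 [333 204   8  10  37]] [[326.         193.        ]
 [329.14285714 193.14285714]
 [335.         199.5       ]
 [341.         202.        ]
 [334.         202.        ]
 [336.08108108 208.75675676]]
s [[271.3, 217.8], [259.9, 234.2], [237.4, 230.9], [249.9, 214.7]]
[[0.5774, -0.0218, 0.03], [0.4691, -0.0276, 0.03], [0.4648, 0.0455, 0.03], [0.5746, 0.0518, 0.03]] [0.52150035 0.01195557 0.03      ]
0.1085 -176.9
0.0733 93.4
0.1101 3.3
0.0736 -87.8
t [[276.7, 238.2], [257.6, 246.6], [245.8, 222.1], [264.6, 214.3]]
[[0.4775, -0.0257, 0.03], [0.4733, 0.0451, 0.03], [0.5739, 0.0508, 0.03], [0.5773, -0.0199, 0.03]] [0.52547441 0.01255907 0.03      ]
0.0709 93.4
0.1008 3.3
0.0707 -87.3
0.1 -176.6
```

Run:
```python
from h import *
s=dict(np.load("side0.npz"));t=dict(np.load("top0.npz"))
R=lambda im,x,y,w,h:cv2.resize(im[y:y+h,x:x+w],(400,500),interpolation=cv2.INTER_CUBIC)
cv2.imwrite("pics/drv.png",np.hstack([R(s["color"],312,212,40,50),R(t["color"],318,192,40,50)]))
# stand: wood mask
for n,c,box in(("s",s,(310,225,40,40)),("t",t,(315,190,40,45))):
    x,y,w,h=box;im=cv2.resize(c["color"][y:y+h,x:x+w],None,fx=8,fy=8,interpolation=cv2.INTER_CUBIC)
    hsv=cv2.cvtColor(im,cv2.COLOR_BGR2HSV);m=((hsv[...,2]>120)&(hsv[...,1]<165)&(hsv[...,0]>12)).astype(np.uint8)
    cs=max(cv2.findContours(m,0,1)[0],key=cv2.contourArea);q=cv2.approxPolyDP(cv2.convexHull(cs),8,True)[:,0]
    q=(q+.5)/8-.5+[x,y];print(n,q.round(1).tolist());print(onz(c,q,.05).round(3).tolist());print(onz(c,q,0).round(3).tolist())
```

```text
s [[343.3, 233.8], [340.9, 258.1], [318.7, 257.8], [317.1, 237.2], [318.4, 232.3], [338.4, 231.7]]
[[0.52, -0.274, 0.05], [0.39, -0.302, 0.05], [0.371, -0.244, 0.05], [0.476, -0.207, 0.05], [0.505, -0.202, 0.05], [0.528, -0.257, 0.05]]
[[0.604, -0.254, 0.0], [0.466, -0.283, 0.0], [0.446, -0.222, 0.0], [0.557, -0.182, 0.0], [0.588, -0.177, 0.0], [0.612, -0.236, 0.0]]
t [[332.8, 202.9], [341.9, 206.3], [348.7, 212.8], [345.9, 219.6], [333.8, 229.7], [321.1, 217.2], [322.2, 210.6]]
[[0.519, -0.252, 0.05], [0.495, -0.276, 0.05], [0.464, -0.287, 0.05], [0.444, -0.267, 0.05], [0.425, -0.213, 0.05], [0.484, -0.192, 0.05], [0.506, -0.206, 0.05]]
[[0.541, -0.268, 0.0], [0.516, -0.292, 0.0], [0.484, -0.303, 0.0], [0.463, -0.283, 0.0], [0.444, -0.226, 0.0], [0.505, -0.205, 0.0], [0.528, -0.22, 0.0]]
```

View pics/drv.png

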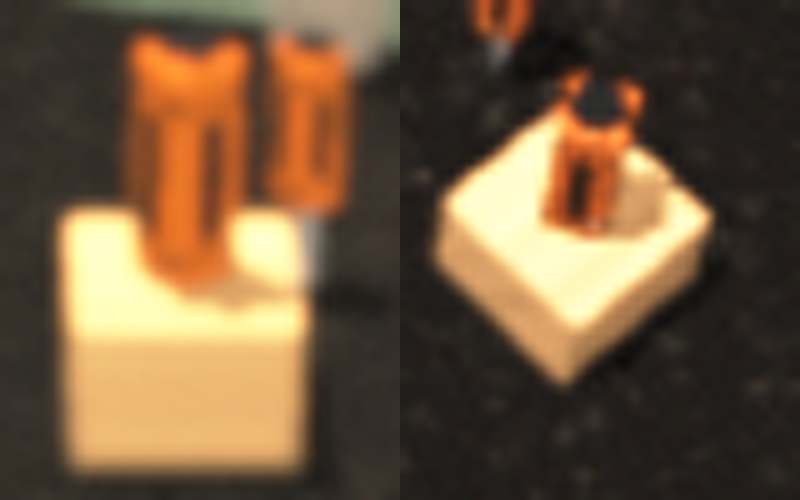

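The crop shows the stand driver's handle spanning side x 325–336.7, y 216–241, with one edge facing the side camera. In the top view it spans x 332–342, y 199–216. Next I work out the hole, the handle centre and the yaw.

Run:
```python
from h import *
s=dict(np.load("side0.npz"));t=dict(np.load("top0.npz"))
print("cams",ray(s,[[280,210]])[0],ray(t,[[280,210]])[0])
S=lambda x,y:(np.array([x,y])/10-.5+[312,212]);T=lambda x,y:(np.array([x-400,y])/10-.5+[318,192])
print("handle",tri(s,S(188,164),t,T(593,153)), onz(s,S(188,164),.0875),onz(t,T(593,153),.0875))
ts=[onz(t,T(*p),.05)[0] for p in((440,210),(578,325),(713,212))];print("stand top view",np.round(ts,4),(ts[0]+ts[2])/2)
ss=[onz(s,S(*p),.05)[0] for p in((68,338),(305,338),(300,212),(62,212))];print("side",np.round(ss,4),np.mean(ss,0))
for x in(130,180,247,150,212): # handle edges, side view at mid height
    print(x,onz(s,S(x,150),.09)[0].round(4))
c=ray(t,[[0,0]])[0]
for y in range(0,95,15):
  for n,cc in(("s",s),("t",t)):
    a=np.radians(y+45*np.array([1,3,5,7]));o=np.c_[.4765+.017*np.cos(a),-.2385+.017*np.sin(a)]
    P=proj(cc,np.r_[np.c_[o,np.full(4,.05)],np.c_[o,np.full(4,.125)]])
    P=(P+.5-([312,212] if n=="s" else [318,192]))*10+([0,0] if n=="s" else [400,0]);print(y,n,P.round().astype(int).tolist())
```

```text
cams [-0.81746739 -0.59819357  0.84632059] [-0.08565332  0.1639284   1.41646114]
handle (array([ 0.48335844, -0.24571168,  0.08580455]), np.float64(0.0045251941458006656)) [[ 0.47771992 -0.24522116  0.0875    ]] [[ 0.48411047 -0.24723334  0.0875    ]]
stand top view [[ 0.5002 -0.2007  0.05  ]
 [ 0.4426 -0.2263  0.05  ]
 [ 0.4638 -0.2875  0.05  ]] [ 0.48200494 -0.24409618  0.05      ]
side [[ 0.4339 -0.2234  0.05  ]
 [ 0.4558 -0.2872  0.05  ]
 [ 0.5247 -0.2672  0.05  ]
 [ 0.5018 -0.2005  0.05  ]] [ 0.47905368 -0.24458782  0.05      ]
130 [ 0.4759 -0.2283  0.09  ]
180 [ 0.4806 -0.2419  0.09  ]
247 [ 0.4868 -0.2602  0.09  ]
150 [ 0.4778 -0.2338  0.09  ]
212 [ 0.4836 -0.2506  0.09  ]
0 s [[133, 248], [109, 288], [189, 302], [212, 261], [139, 22], [115, 60], [197, 73], [220, 35]]
0 t [[522, 213], [552, 271], [615, 247], [586, 189], [541, 111], [572, 171], [639, 147], [607, 87]]
15 s [[121, 252], [118, 294], [202, 297], [203, 255], [126, 26], [124, 66], [209, 69], [211, 29]]
15 t [[519, 224], [564, 274], [618, 236], [573, 186], [538, 123], [586, 175], [642, 135], [594, 83]]
30 s [[111, 258
[... 279 characters left out ...]
]]
45 t [[524, 247], [590, 271], [613, 213], [548, 189], [543, 146], [612, 172], [637, 111], [568, 86]]
60 s [[103, 272], [160, 305], [220, 277], [162, 245], [108, 45], [166, 76], [228, 49], [169, 19]]
60 t [[531, 257], [601, 265], [606, 203], [537, 195], [550, 157], [623, 166], [629, 101], [557, 92]]
75 s [[104, 280], [175, 304], [218, 269], [147, 245], [109, 53], [182, 75], [226, 42], [153, 20]]
75 t [[540, 265], [609, 257], [597, 195], [528, 203], [560, 165], [633, 157], [619, 93], [548, 101]]
90 s [[109, 288], [189, 302], [212, 261], [133, 248], [115, 60], [197, 73], [220, 35], [139, 22]]
90 t [[552, 271], [615, 247], [586, 189], [522, 213], [572, 171], [639, 147], [607, 87], [541, 111]]
```

```bash
cat > plan.py <<'E'
import sys,numpy as np
from scipy.spatial.transform import Rotation as Ro
from station import get_obs
def tgt(yaw): # tool down, tool y at yaw (deg)
    a=np.radians(yaw);y=np.array([np.cos(a),np.sin(a),0]);z=np.array([0,0,-1.]);return Ro.from_matrix(np.c_[np.cross(y,z),y,z])
def plan(p,yaw,n,claw,start=None):
    o=get_obs();w,x,y,z=o["tool_rot"];R=Ro.from_quat([x,y,z,w]);P=np.array(o["eef_pos"])
    if start is not None:P,R=start
    T=tgt(yaw);rows=[]
    for k in range(n):
        rv=(R.inv()*T).as_rotvec()/(n-k);d=R.inv().apply((np.array(p)-P)/(n-k))
        a=np.round(d/.02,2);b=np.round(np.degrees(rv)/4,2);rows.append([*a,*b,claw])
        P=P+R.apply(a*.02);R=R*Ro.from_rotvec(np.radians(b*4))
    for i in range(0,n,8):print("[",", ".join(f"{v+0:g}" for r in rows[i:i+8] for v in r),"]")
    print("end",P.round(4),"max",np.abs(np.array(rows)[:,:6]).max());return P,R
def st():
    o=get_obs();w,x,y,z=o["tool_rot"];R=Ro.from_quat([x,y,z,w]).as_matrix()
    print("t",round(o["t"],2),"p",o["eef_pos"].round(4),"yawY",np.degrees(np.arctan2(R[1,1],R[0,1])).round(2),"zax",R[:,2].round(3),"F",o["contact_force"].round(2),"M",o["torque"].round(3),"w",round(o["gripper_width"],3),"gf",round(o["grasp_force"],1),"q7",o["q"][6].round(3))
E
python3 -c "
from plan import *
plan([.4815,-.245,.19],-35,24,.6)"
```

```text
[ 0.75, -0.57, 0.09, 0, 0, -0.35, 0.6, 0.76, -0.55, 0.08, 0, 0, -0.35, 0.6, 0.78, -0.53, 0.09, 0, 0, -0.35, 0.6, 0.79, -0.51, 0.08, 0, 0, -0.35, 0.6, 0.8, -0.49, 0.09, 0, 0, -0.35, 0.6, 0.81, -0.47, 0.08, 0, 0, -0.35, 0.6, 0.82, -0.45, 0.09, 0, 0, -0.35, 0.6, 0.83, -0.43, 0.08, 0, 0, -0.35, 0.6 ]
[ 0.85, -0.41, 0.09, 0, 0, -0.35, 0.6, 0.85, -0.39, 0.08, 0, 0, -0.35, 0.6, 0.86, -0.37, 0.09, 0, 0, -0.35, 0.6, 0.87, -0.34, 0.08, 0, 0, -0.35, 0.6, 0.88, -0.32, 0.09, 0, 0, -0.35, 0.6, 0.89, -0.3, 0.08, 0, 0, -0.35, 0.6, 0.9, -0.28, 0.09, 0, 0, -0.35, 0.6, 0.9, -0.26, 0.08, 0, 0, -0.35, 0.6 ]
[ 0.91, -0.24, 0.09, 0, 0, -0.35, 0.6, 0.91, -0.21, 0.08, 0, 0, -0.35, 0.6, 0.92, -0.19, 0.09, 0, 0, -0.35, 0.6, 0.92, -0.17, 0.08, 0, 0, -0.35, 0.6, 0.93, -0.15, 0.09, -0.01, 0, -0.36, 0.6, 0.93, -0.12, 0.08, 0, 0, -0.35, 0.6, 0.93, -0.1, 0.09, 0, -0.01, -0.36, 0.6, 0.94, -0.07, 0.08, -0.01, 0, -0.35, 0.6 ]
end [ 0.4816 -0.2451  0.19  ] max 0.94
```

Request:
jog_arm:
  moves: [0.75,-0.57,0.09,0,0,-0.35,0.6,0.76,-0.55,0.08,0,0,-0.35,0.6,0.78,-0.53,0.09,0,0,-0.35,0.6,0.79,-0.51,0.08,0,0,-0.35,0.6,0.8,-0.49,0.09,0,0,-0.35,0.6,0.81,-0.47,0.08,0,0,-0.35,0.6,0.82,-0.45,0.09,0,0,-0.35,0.6,0.83,-0.43,0.08,0,0,-0.35,0.6]

```text
t: 0.77
eef_pos: [0.3244, -0.4996, 0.2174]
tool_rot: [-0.0, 0.96, 0.281, -0.0]
contact_force: [0.2, -1.1, -0.3]
gripper_width: 0.599
grasp_force: 0.0
```

Request:
jog_arm:
  moves: [0.85,-0.41,0.09,0,0,-0.35,0.6,0.85,-0.39,0.08,0,0,-0.35,0.6,0.86,-0.37,0.09,0,0,-0.35,0.6,0.87,-0.34,0.08,0,0,-0.35,0.6,0.88,-0.32,0.09,0,0,-0.35,0.6,0.89,-0.3,0.08,0,0,-0.35,0.6,0.9,-0.28,0.09,0,0,-0.35,0.6,0.9,-0.26,0.08,0,0,-0.35,0.6]

```text
t: 1.43
eef_pos: [0.4037, -0.3716, 0.2039]
tool_rot: [0.0, 0.928, 0.373, 0.0]
contact_force: [0.3, 0.5, -0.8]
gripper_width: 0.603
grasp_force: 0.0
```

Request:
jog_arm:
  moves: [0.91,-0.24,0.09,0,0,-0.35,0.6,0.91,-0.21,0.08,0,0,-0.35,0.6,0.92,-0.19,0.09,0,0,-0.35,0.6,0.92,-0.17,0.08,0,0,-0.35,0.6,0.93,-0.15,0.09,0,0,-0.35,0.6,0.93,-0.12,0.08,0,0,-0.35,0.6,0.93,-0.1,0.09,0,0,-0.35,0.6,0.94,-0.07,0.08,0,0,-0.35,0.6]

```text
t: 2.1
eef_pos: [0.4827, -0.2441, 0.1903]
tool_rot: [0.0, 0.887, 0.462, -0.0]
contact_force: [0.2, -0.7, -0.2]
gripper_width: 0.601
grasp_force: 0.0
```

Run:
```python
from plan import *
from h import *
from station import read_camera
st();S=read_camera("side");T=read_camera("top")
o=get_obs();print(proj(S,[o["eef_pos"],[.4815,-.245,.0875]]),proj(T,[o["eef_pos"],[.4815,-.245,.0875]]))
R=lambda im,x,y,w,h:cv2.resize(im[y:y+h,x:x+w],(400,500),interpolation=cv2.INTER_CUBIC)
cv2.imwrite("pics/a1.png",np.hstack([R(S["color"],294,180,72,90),R(T["color"],300,155,72,90)]))
plan([.4815,-.245,.068],-35,8,.6)
```

```text
t 2.1 p [ 0.4827 -0.2441  0.1903] yawY -34.96 zax [-0. -0. -1.] F [ 0.17 -0.67 -0.23] M [ 0.033 -0.011 -0.019] w 0.601 gf 0.0 q7 -0.354
[[330.59392208 194.58487875]
 [330.59108056 227.27533739]] [[338.30807249 192.52170347]
 [336.52845187 207.66314919]]
[ -0.03, 0, 0.76, 0, 0, 0.01, 0.6, -0.03, 0, 0.76, 0, 0, 0.01, 0.6, -0.03, 0, 0.77, 0, 0, 0.01, 0.6, -0.03, 0, 0.76, 0, -0.01, 0.01, 0.6, -0.03, 0, 0.77, 0, 0, 0.01, 0.6, -0.03, 0, 0.76, 0, -0.01, 0.01, 0.6, -0.03, 0, 0.77, 0, 0, 0.01, 0.6, -0.02, -0.01, 0.76, 0, -0.01, 0.01, 0.6 ]
end [ 0.4814 -0.2449  0.0681] max 0.77
```

View pics/a1.png

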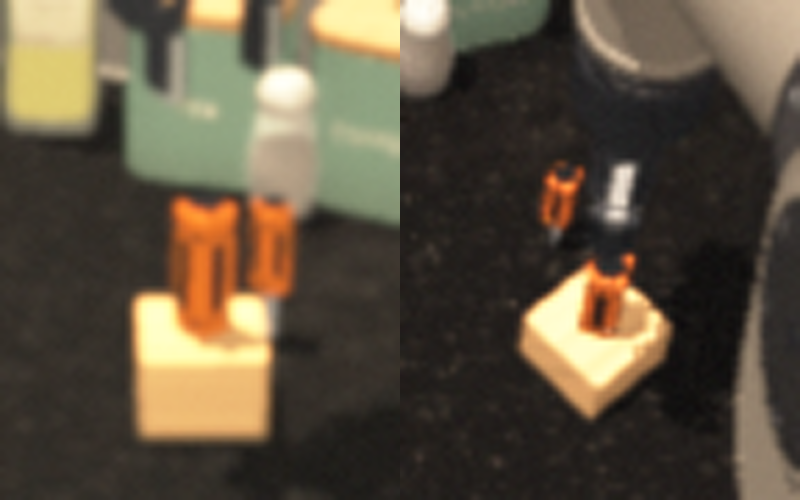

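The side crop shows both fingertips above the handle, straddling it at crop (165..265, 80). In the top view the gripper is over the stand, and the decoy driver is clear of it at crop (562,195). I go down and grip.

Request:
jog_arm:
  moves: [-0.03,0,0.76,0,0,0,0.6,-0.03,0,0.76,0,0,0,0.6,-0.03,0,0.77,0,0,0,0.6,-0.03,0,0.76,0,0,0,0.6,-0.03,0,0.77,0,0,0,0.6,-0.03,0,0.76,0,0,0,0.6,-0.03,0,0.77,0,0,0,0.6,-0.02,0,0.76,0,0,0,0.6]

```text
t: 2.87
eef_pos: [0.4791, -0.2499, 0.0675]
tool_rot: [0.0, 0.888, 0.461, -0.0]
contact_force: [1.2, 1.1, 0.4]
gripper_width: 0.598
grasp_force: 0.0
```

Request:
jog_arm:
  moves: [0,0,0,0,0,0,0.1,0,0,0,0,0,0,0.1,0,0,0,0,0,0,0.1,0,0,0,0,0,0,0.1,0,0,0,0,0,0,0.1,0,0,0,0,0,0,0.1,0,0,0,0,0,0,0.1,0,0,0,0,0,0,0.1]
  grip_force: 60

```text
t: 3.53
eef_pos: [0.4793, -0.2495, 0.0686]
tool_rot: [0.0, 0.887, 0.461, 0.0]
contact_force: [-0.0, -0.2, -1.2]
gripper_width: 0.273
grasp_force: 58.7
```

Run:
```python
from plan import *
st()
```

```text
t 3.53 p [ 0.4793 -0.2495  0.0686] yawY -35.1 zax [ 0. -0. -1.] F [-0.03 -0.2  -1.23] M [-0.038  0.019 -0.006] w 0.273 gf 58.7 q7 -0.407
```

Run:
```python
from plan import *
from station import read_camera
for i in range(6):
    o=get_obs();print(round(o["t"],2),o["eef_pos"].round(4),o["contact_force"].round(2),o["q"].round(4))
    if i%2: read_camera("top")
```

```text
3.53 [ 0.4793 -0.2495  0.0686] [-0.03 -0.2  -1.23] [ 0.5542  0.4851 -0.2378  1.9953  0.1758  0.6799 -0.4069]
3.53 [ 0.4793 -0.2495  0.0686] [-0.03 -0.2  -1.23] [ 0.5542  0.4851 -0.2378  1.9953  0.1758  0.6799 -0.4069]
3.58 [ 0.4793 -0.2495  0.0685] [-0.27 -0.12 -0.02] [ 0.5542  0.4852 -0.2379  1.9954  0.1758  0.6799 -0.4069]
3.58 [ 0.4793 -0.2495  0.0685] [-0.27 -0.12 -0.02] [ 0.5542  0.4852 -0.2379  1.9954  0.1758  0.6799 -0.4069]
3.63 [ 0.4792 -0.2494  0.0684] [-0.35 -0.25 -0.79] [ 0.5542  0.4854 -0.2379  1.9954  0.1758  0.6799 -0.4068]
3.63 [ 0.4792 -0.2494  0.0684] [-0.35 -0.25 -0.79] [ 0.5542  0.4854 -0.2379  1.9954  0.1758  0.6799 -0.4068]
```

Request:
jog_arm:
  moves: [0,0,0,0,0,0,0.5,0,0,0,0,0,0,0.5,0,0,0,0,0,0,0.5,0.12,0,0,0,0,0,0.5,0.12,0,0,0,0,0,0.5,0,0,0,0,0,0,0.5,0,0,0,0,0,0,0.1,0,0,0,0,0,0,0.1]

```text
t: 4.35
eef_pos: [0.4821, -0.2455, 0.0685]
tool_rot: [0.0, 0.887, 0.461, 0.0]
contact_force: [0.8, 0.3, -1.8]
gripper_width: 0.276
grasp_force: 58.7
```

Request:
jog_arm:
  moves: [0,0,0,0,0,0,0.1,0,0,0,0,0,0,0.1,0,0,0,0,0,0,0.1,0,0,-0.5,0,0,0,0.1,0,0,-1,0,0,0,0.1,0,0,-1,0,0,0,0.1,0,0,-1,0,0,0,0.1,0,0,-1,0,0,0,0.1]

```text
t: 5.02
eef_pos: [0.4816, -0.2455, 0.1597]
tool_rot: [-0.0, 0.887, 0.461, -0.0]
contact_force: [0.3, -0.3, -0.3]
gripper_width: 0.275
grasp_force: 58.8
```

Run:
```python
from plan import *
from h import *
from station import read_camera
st();S=read_camera("side");T=read_camera("top");st()
o=get_obs();print(proj(S,o["eef_pos"]+[0,0,-.06]),proj(T,o["eef_pos"]+[0,0,-.06]))
R=lambda im,x,y,w,h:cv2.resize(im[y:y+h,x:x+w],(400,500),interpolation=cv2.INTER_CUBIC)
cv2.imwrite("pics/a2.png",np.hstack([R(S["color"],306,195,48,60),R(T["color"],310,165,48,60)]))
```

```text
t 5.02 p [ 0.4816 -0.2455  0.1597] yawY -35.11 zax [-0.  0. -1.] F [ 0.26 -0.33 -0.27] M [-0.033 -0.011  0.003] w 0.275 gf 58.8 q7 -0.368
t 5.12 p [ 0.4838 -0.2464  0.162 ] yawY -35.12 zax [ 0.005 -0.003 -1.   ] F [-0.06  1.01 -1.64] M [ 0.017 -0.064 -0.035] w 0.275 gf 58.8 q7 -0.368
[[331.42183027 222.57090237]] [[337.032226  204.9633139]]
```

View pics/a2.png

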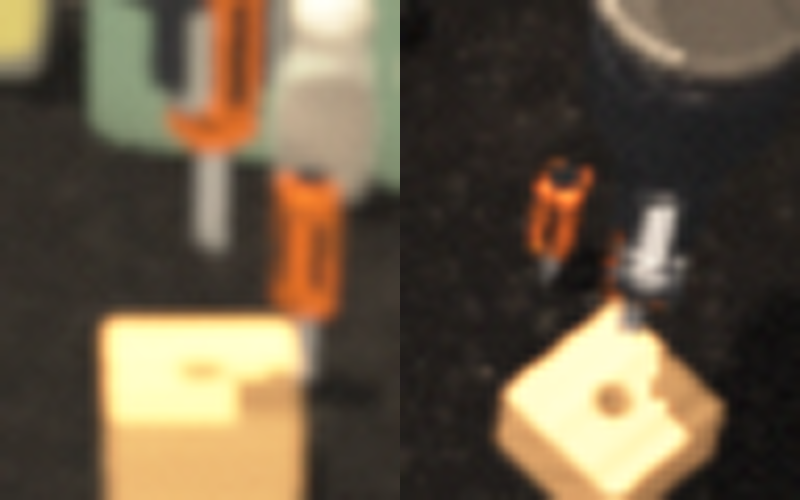

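The driver is lifted: its blade tip is at side (330.7,224.5) and top (337,204). The hole's mouth shows at side (329.9,238.9) and top (335.1,212.3). I carry it over the screw with the tool at yaw 25° so that the side camera can tell the blade's width from its thickness.

Run:
```python
from plan import *
from h import *
s=dict(np.load("side0.npz"));t=dict(np.load("top0.npz"))
print("hole",tri(s,[329.9,238.9],t,[335.1,212.3]),onz(s,[329.9,238.9],.05),onz(t,[335.1,212.3],.05))
st();plan([.4905,.0265,.155],25,16,.1)
```

```text
hole (array([ 0.48347415, -0.24425127,  0.04783623]), np.float64(0.001728462874023908)) [[ 0.47894231 -0.24470932  0.05      ]] [[ 0.48313548 -0.24438127  0.05      ]]
t 5.12 p [ 0.4838 -0.2464  0.162 ] yawY -35.12 zax [ 0.005 -0.003 -1.   ] F [-0.06  1.01 -1.64] M [ 0.017 -0.064 -0.035] w 0.275 gf 58.8 q7 -0.368
[ 0.71, -0.47, 0.02, 0.01, 0, -0.94, 0.1, 0.74, -0.43, 0.02, 0, 0, -0.94, 0.1, 0.77, -0.38, 0.02, 0.01, 0, -0.94, 0.1, 0.79, -0.33, 0.02, 0, 0, -0.94, 0.1, 0.81, -0.27, 0.02, 0.01, 0, -0.94, 0.1, 0.82, -0.22, 0.02, 0, 0, -0.94, 0.1, 0.84, -0.17, 0.02, 0, 0, -0.94, 0.1, 0.84, -0.11, 0.02, 0.01, 0, -0.94, 0.1 ]
[ 0.85, -0.05, 0.02, 0, 0, -0.94, 0.1, 0.85, 0, 0.02, 0.01, 0, -0.94, 0.1, 0.85, 0.06, 0.02, 0, 0.01, -0.94, 0.1, 0.85, 0.11, 0.02, 0.01, 0, -0.94, 0.1, 0.84, 0.17, 0.02, 0, 0.01, -0.94, 0.1, 0.82, 0.22, 0.02, 0.01, 0, -0.94, 0.1, 0.8, 0.28, 0.03, 0, 0.01, -0.94, 0.1, 0.79, 0.33, 0.02, 0.01, 0, -0.93, 0.1 ]
end [0.4905 0.0265 0.155 ] max 0.94
```

Request:
jog_arm:
  moves: [0.71,-0.47,0.02,0,0,-0.94,0.1,0.74,-0.43,0.02,0,0,-0.94,0.1,0.77,-0.38,0.02,0,0,-0.94,0.1,0.79,-0.33,0.02,0,0,-0.94,0.1,0.81,-0.27,0.02,0,0,-0.94,0.1,0.82,-0.22,0.02,0,0,-0.94,0.1,0.84,-0.17,0.02,0,0,-0.94,0.1,0.84,-0.11,0.02,0,0,-0.94,0.1]

```text
t: 5.78
eef_pos: [0.4846, -0.1079, 0.1547]
tool_rot: [-0.0, 0.736, 0.677, -0.0]
contact_force: [-0.1, -0.3, -1.5]
gripper_width: 0.273
grasp_force: 58.8
```

Request:
jog_arm:
  moves: [0.85,-0.05,0.02,0,0,-0.94,0.1,0.85,0,0.02,0,0,-0.94,0.1,0.85,0.06,0.02,0,0,-0.94,0.1,0.85,0.11,0.02,0,0,-0.94,0.1,0.84,0.17,0.02,0,0,-0.94,0.1,0.82,0.22,0.02,0,0,-0.94,0.1,0.8,0.28,0.03,0,0,-0.94,0.1,0.79,0.33,0.02,0,0,-0.93,0.1]

```text
t: 6.45
eef_pos: [0.4885, 0.0291, 0.1516]
tool_rot: [0.0, 0.534, 0.845, 0.0]
contact_force: [0.2, 0.2, -0.2]
gripper_width: 0.273
grasp_force: 58.8
```

Run:
```python
from plan import *
from h import *
from station import read_camera
st()
for i in range(3):read_camera("side")
S=read_camera("side");T=read_camera("top");st();np.savez("side3.npz",**S);np.savez("top3.npz",**T)
o=get_obs();X=o["eef_pos"]+[0,0,-.0605];print(X,proj(S,X),proj(T,X))
R=lambda im,x,y,w,h:cv2.resize(im[y:y+h,x:x+w],(400,500),interpolation=cv2.INTER_CUBIC)
cv2.imwrite("pics/a3.png",np.hstack([R(S["color"],229,183,40,50),R(T["color"],243,205,40,50)]))
```

```text
t 6.45 p [0.4885 0.0291 0.1516] yawY 25.39 zax [ 0. -0. -1.] F [ 0.22  0.16 -0.19] M [-0.03  -0.063  0.006] w 0.273 gf 58.8 q7 0.025
t 6.7 p [0.4885 0.0272 0.1516] yawY 25.03 zax [-0. -0. -1.] F [-0.19 -1.03 -0.83] M [ 0.029 -0.066 -0.045] w 0.277 gf 58.8 q7 0.023
[0.48846194 0.02719263 0.09105951] [[245.06961125 210.85067234]] [[259.91778228 233.56934261]]
```

View pics/a3.png

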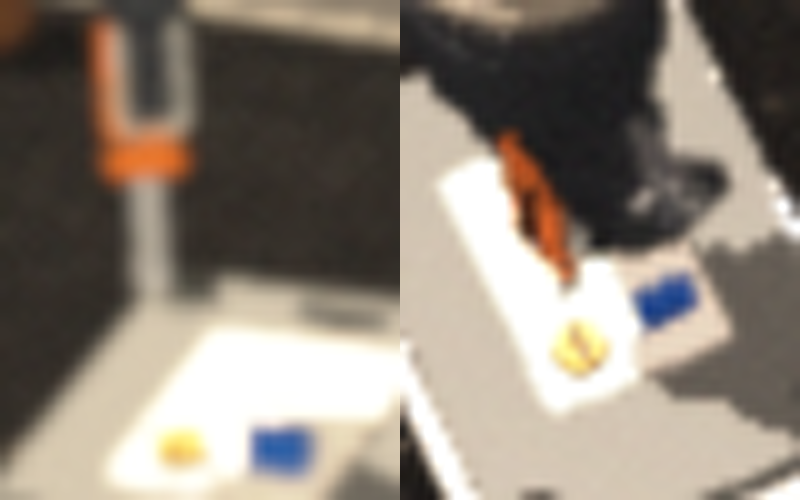

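The side view shows the tip at (244,212), the screw at (246.5,227.5) and the tab at (256.5,227.5). In the top view the screw is at (260.5,239.5) with its slot clearly visible, and the driver's tip is partly hidden by the gripper. Next I measure the blade's width profile.

Run:
```python
from h import *
s=dict(np.load("side3.npz"));g=s["color"].astype(float).mean(2)
for y in range(200,216):
    r=g[y,236:256];bg=np.median(np.r_[r[:4],r[12:]]);e=np.clip(r-bg-8,0,None);print(y,r.round().astype(int).tolist(),"w",round(e.sum()/max(e.max(),1),2),"c",round(236+(e*np.arange(20)).sum()/max(e.sum(),1),2))
```

```text
200 [45, 47, 55, 78, 99, 119, 140, 148, 142, 121, 96, 72, 54, 44, 46, 46, 46, 47, 46, 46] w 5.61 c 242.94
201 [46, 45, 47, 58, 75, 104, 142, 159, 150, 115, 77, 55, 46, 44, 44, 45, 47, 45, 45, 44] w 4.3 c 243.06
202 [45, 47, 46, 47, 59, 90, 134, 160, 154, 114, 70, 47, 45, 45, 46, 48, 47, 45, 42, 44] w 3.81 c 243.25
203 [48, 48, 47, 44, 50, 85, 131, 160, 153, 114, 69, 50, 48, 47, 47, 44, 45, 44, 46, 46] w 3.65 c 243.33
204 [52, 49, 47, 47, 51, 83, 130, 159, 155, 118, 75, 53, 48, 46, 47, 44, 44, 44, 44, 47] w 3.75 c 243.4
205 [50, 48, 46, 48, 52, 80, 127, 158, 156, 124, 79, 55, 49, 46, 47, 46, 45, 46, 46, 45] w 3.85 c 243.49
206 [48, 46, 48, 48, 51, 75, 121, 155, 157, 125, 82, 53, 47, 44, 45, 47, 48, 47, 48, 48] w 3.76 c 243.56
207 [45, 46, 46, 47, 50, 73, 118, 154, 157, 127, 82, 52, 46, 44, 46, 46, 48, 49, 50, 48] w 3.76 c 243.6
208 [47, 48, 48, 45, 50, 76, 121, 156, 159, 131, 85, 53, 46, 46, 44, 47, 49, 48, 49, 45] w 3.83 c 243.59
209 [50, 48, 49, 48, 51, 79, 127, 159, 164, 140, 95, 60, 53, 53, 54, 59, 60, 57, 54, 48] w 3.88 c 243.66
210 [47, 48, 46, 45, 51, 78, 124, 162, 172, 149, 105, 70, 63, 66, 79, 101, 103, 99, 87, 77] w 4.2 c 245.42
211 [45, 45, 44, 45, 50, 71, 116, 157, 174, 151, 110, 82, 73, 81, 110, 147, 156, 152, 138, 132] w 5.75 c 248.55
212 [45, 46, 44, 43, 48, 67, 107, 152, 168, 149, 121, 103, 100, 106, 134, 171, 185, 184, 181, 177] w 6.14 c 250.77
213 [43, 44, 45, 46, 54, 80, 127, 167, 178, 167, 153, 145, 142, 149, 161, 184, 194, 197, 196, 195] w 5.13 c 251.95
214 [43, 45, 43, 51, 74, 114, 155, 186, 190, 185, 178, 175, 176, 183, 189, 197, 202, 201, 199, 198] w 3.64 c 253.01
215 [45, 45, 48, 67, 106, 151, 181, 194, 196, 195, 192, 192, 195, 204, 217, 223, 224, 221, 217, 211] w 2.84 c 251.84
```

The width stays at about 3.8 px (11 mm) down to the tip, so with tool y along the view the blade's wide side lies along tool x. The slot runs along the scale's x at about 3°, so tool y must go to about 93°. I turn there counter-clockwise, which leaves range for the clockwise turn.

Request:
jog_arm:
  moves: [0,0,0,0,0,-1,0.1,0,0,0,0,0,-1,0.1,0,0,0,0,0,-1,0.1,0,0,0,0,0,-1,0.1,0,0,0,0,0,-1,0.1,0,0,0,0,0,-1,0.1,0,0,0,0,0,-1,0.1,0,0,0,0,0,-1,0.1]

```text
t: 7.37
eef_pos: [0.4885, 0.0261, 0.1516]
tool_rot: [0.0, 0.283, 0.959, -0.0]
contact_force: [0.0, -0.3, -0.7]
gripper_width: 0.273
grasp_force: 58.8
```

Request:
jog_arm:
  moves: [0,0,0,0,0,-1,0.1,0,0,0,0,0,-1,0.1,0,0,0,0,0,-1,0.1,0,0,0,0,0,-1,0.1,0,0,0,0,0,-1,0.1,0,0,0,0,0,-1,0.1,0,0,0,0,0,-1,0.1,0,0,0,0,0,-1,0.1]

```text
t: 8.03
eef_pos: [0.4885, 0.0261, 0.1515]
tool_rot: [-0.0, 0.008, 1.0, -0.0]
contact_force: [-0.0, 0.4, -0.5]
gripper_width: 0.272
grasp_force: 58.8
```

Request:
jog_arm:
  moves: [0,0,0,0,0,-1,0.1,0,0,0,0,0,0,0.1,0,0,0,0,0,0,0.1,0,0,0,0,0,0,0.1,0,0,0,0,0,0,0.1,0,0,0,0,0,0,0.1,0,0,0,0,0,0,0.1,0,0,0,0,0,0,0.1]

```text
t: 8.7
eef_pos: [0.4885, 0.0275, 0.1517]
tool_rot: [0.0, -0.026, 1.0, -0.0]
contact_force: [-0.3, 0.7, -1.2]
gripper_width: 0.277
grasp_force: 58.8
```

Run:
```python
from plan import *
from h import *
from station import read_camera
S=read_camera("side");T=read_camera("top");st();np.savez("side4.npz",**S);np.savez("top4.npz",**T)
o=get_obs();X=o["eef_pos"]+[0,0,-.0605];print(X,proj(S,X),proj(T,X))
g=S["color"].astype(float).mean(2)
for y in range(200,216):
    r=g[y,236:256];bg=np.median(np.r_[r[:4],r[12:]]);e=np.clip(r-bg-8,0,None);e[13:]=0;print(y,"w",round(e.sum()/max(e.max(),1),2),"c",round(236+(e*np.arange(20)).sum()/max(e.sum(),1),2), end="; ")
print();print(proj(S,[X+[0,0,z] for z in(0,.01,.02,.03,.04)]))
R=lambda im,x,y,w,h:cv2.resize(im[y:y+h,x:x+w],(400,500),interpolation=cv2.INTER_CUBIC)
cv2.imwrite("pics/a4.png",np.hstack([R(S["color"],229,183,40,50),R(T["color"],243,205,40,50)]))
```

```text
t 8.8 p [0.4885 0.0275 0.1517] yawY 93.02 zax [ 0. -0. -1.] F [-1.06  0.38 -1.18] M [ 0.008 -0.004 -0.014] w 0.276 gf 58.8 q7 1.09
[0.48847787 0.02748222 0.0912278 ] [[244.98226026 210.78508085]] [[259.83001288 233.57507867]]
200 w 6.09 c 243.71; 201 w 4.55 c 244.12; 202 w 3.8 c 244.38; 203 w 3.72 c 244.44; 204 w 3.77 c 244.55; 205 w 3.8 c 244.61; 206 w 3.7 c 244.64; 207 w 3.65 c 244.68; 208 w 3.65 c 244.74; 209 w 3.4 c 244.81; 210 w 2.95 c 244.71; 211 w 2.25 c 244.66; 212 w 1.81 c 244.29; 213 w 1.37 c 244.13; 214 w 0.0 c 236.0; 215 w 0.0 c 236.0; 
[[244.98226026 210.78508085]
 [244.82391815 207.86822195]
 [244.66494055 204.93464421]
 [244.50532764 201.98426344]
 [244.3450797  199.01699589]]
```

View pics/a4.png

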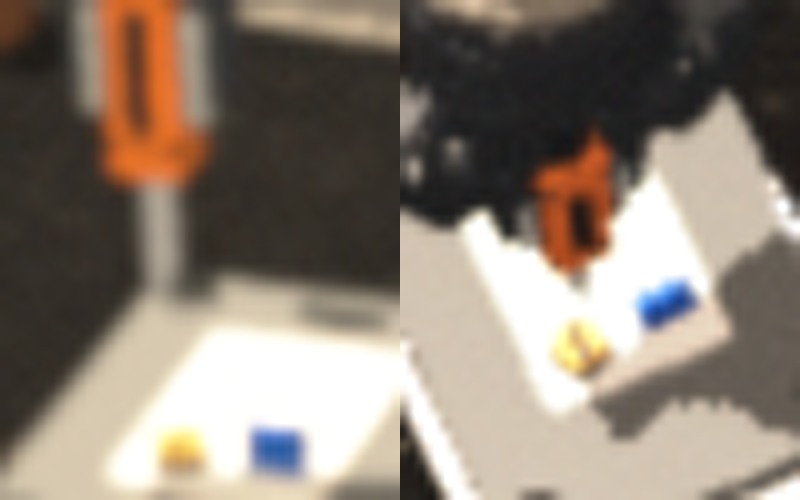

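The side view shows the blade narrowing at the tip (rows 210–213), which confirms the orientation. The driver's axis is at side x≈244.6. In the top view the handle's bottom is at about (260,232), with the screw at (261,239.5). Next I locate the tip in the top view by differencing.

Run:
```python
from h import *
s=dict(np.load("side4.npz"));t=dict(np.load("top4.npz"));t0=dict(np.load("top0.npz"))
A=t["color"].astype(int)
print("gray y226-238 x254-268");print(A[226:239,254:269].mean(2).round().astype(int))
print("R-B");print((A[226:239,254:269,2]-A[226:239,254:269,0]))
for ox in(0,.006):
    a=np.array([.4885-ox,.0275,.0912]);P=[a,a+[0,0,.02],a+[0,0,.042]]+[a+[sx*.012,sy*.012,.042] for sx,sy in((-1,1),(-1,-1),(1,-1),(1,1))]
    print(ox,proj(t,P).round(2).tolist())
for n in(s,):print("screw side",cen(brass(n["color"]),241,222,11,12))
print("screw top",cen(brass(t["color"]),254,235,14,12),cen(brass(t0["color"]),254,232,14,16))
```

```text
gray y226-238 x254-268
[[ 60 104  83  79  96  85  34  35  65 100 151 247 255 255 255]
 [ 62 115  95  84  97  88  38  31  68 133 233 255 255 255 255]
 [ 82 119 113  79  95  89  45  28  59 115 224 255 255 255 255]
 [209 169 150  90  95  91  58  41  58 102 223 255 255 255 255]
 [255 253 247 147  99  92  80  90 114 183 245 255 255 255 255]
 [255 255 255 226 121 107 103 145 234 254 255 255 255 255 255]
 [255 255 255 251 230 177 132 164 247 255 255 255 255 255 255]
 [255 255 255 255 255 241 165 188 254 255 255 255 255 253 250]
 [255 255 255 255 255 255 241 227 255 255 255 255 248 206 191]
 [255 255 255 255 255 255 255 253 255 255 255 255 227 165 120]
 [255 255 255 255 255 255 253 252 253 255 255 255 241 134  83]
 [252 255 255 255 254 241 208 231 245 254 255 255 255 166 111]
 [237 255 255 255 247 225 180 212 230 246 255 255 255 210 196]]
R-B
[[   6   14   29  108  141  126   32   24   86  120   52   11    1    0
     0]
 [   5   16   29  102  141  130   36   22   82  109   34    1    0    0
     0]
 [  11   18   28   85  140  133   48   20   70  106   30    0    0    0
     0]
 [  25   20  
[... 454 characters left out ...]
 -86
  -109]
 [   0    0    0    0    0    0    1    4    1    0    0    0  -44 -150
  -142]
 [   0    0    0    0    0    1    7    9    4    0    0    0   -7 -103
   -99]
 [   6    0    0    0    3   39   86   67   29    3    0    0    1  -37
   -44]
 [  17    0    0    0   23   85   92  104   73   23    0    0    1   16
    33]]
0 [[259.82, 233.57], [259.47, 231.07], [259.08, 228.24], [256.86, 232.75], [263.96, 230.13], [261.28, 223.77], [254.22, 226.35]]
0.006 [[260.47, 235.14], [260.13, 232.65], [259.74, 229.83], [257.52, 234.36], [264.63, 231.74], [261.94, 225.35], [254.88, 227.94]]
screw side [246.66343356 227.67895247]
screw top [260.55394379 239.4950136 ] [260.51779359 239.56227758]
```

The side and top views disagree on where the driver's axis lies relative to the TCP. There is plenty of time, so I swing the tool in place and measure the offset from how the shank moves.

```bash
cat > sh.py <<'E'
from plan import *
from h import *
from station import read_camera
def shank(tag):
    S=read_camera("side");o=get_obs();T=read_camera("top");np.savez(f"s_{tag}.npz",**S);np.savez(f"t_{tag}.npz",**T)
    w,x,y,z=o["tool_rot"];R=Ro.from_quat([x,y,z,w]).as_matrix();p=np.array(o["eef_pos"]);g=S["color"].astype(float).mean(2);out=[]
    for yy in range(203,209):
        r=g[yy,236:256];bg=np.median(np.r_[r[:4],r[13:]]);e=np.clip(r-bg-8,0,None);e[14:]=0;c=236+(e*np.arange(20)).sum()/e.sum()
        Z=np.linspace(p[2]-.07,p[2],60);P=proj(S,np.c_[np.full((60,2),p[:2]),Z]);out.append(c-np.interp(yy,P[::-1,1][::-1] if P[0,1]<P[-1,1] else P[::-1,1],P[::-1,0]))
    print(tag,"yaw",np.degrees(np.arctan2(R[1,1],R[0,1])).round(2),"p",p.round(4),"dpx",np.mean(out).round(3),np.std(out).round(3))
E
ls
```

```text
h.py
pics
plan.py
sh.py
side0.npz
side3.npz
side4.npz
top0.npz
top3.npz
top4.npz
```

Request:
jog_arm:
  moves: [0,0,0,0,0,1,0.1,0,0,0,0,0,1,0.1,0,0,0,0,0,1,0.1,0,0,0,0,0,1,0.1,0,0,0,0,0,1,0.1,0,0,0,0,0,1,0.1,0,0,0,0,0,0,0.1,0,0,0,0,0,0,0.1]

```text
t: 9.47
eef_pos: [0.4885, 0.0275, 0.1517]
tool_rot: [0.0, 0.181, 0.983, -0.0]
contact_force: [0.8, 0.3, -1.2]
gripper_width: 0.273
grasp_force: 58.8
```

```bash
python3 -c "
from sh import *
read_camera('side');shank('69')"
```

```text
69 yaw 69.13 p [0.4885 0.0275 0.1517] dpx -0.39 0.021
```

Request:
jog_arm:
  moves: [0,0,0,0,0,1,0.1,0,0,0,0,0,1,0.1,0,0,0,0,0,1,0.1,0,0,0,0,0,1,0.1,0,0,0,0,0,1,0.1,0,0,0,0,0,1,0.1,0,0,0,0,0,1,0.1,0,0,0,0,0,1,0.1]

```text
t: 10.28
eef_pos: [0.4885, 0.0274, 0.1517]
tool_rot: [-0.0, 0.447, 0.894, 0.0]
contact_force: [-0.6, 0.9, -0.6]
gripper_width: 0.273
grasp_force: 58.8
```

Request:
jog_arm:
  moves: [0,0,0,0,0,1,0.1,0,0,0,0,0,1,0.1,0,0,0,0,0,1,0.1,0,0,0,0,0,1,0.1,0,0,0,0,0,1,0.1,0,0,0,0,0,1,0.1,0,0,0,0,0,0,0.1,0,0,0,0,0,0,0.1]

```text
t: 10.95
eef_pos: [0.4885, 0.0275, 0.1517]
tool_rot: [-0.0, 0.621, 0.784, -0.0]
contact_force: [0.1, 0.7, -1.3]
gripper_width: 0.271
grasp_force: 58.8
```

```bash
python3 -c "
from sh import *
read_camera('side');shank('13')"
```

```text
13 yaw 13.16 p [0.4885 0.0275 0.1517] dpx -0.633 0.07
```

Request:
jog_arm:
  moves: [0,0,0,0,0,1,0.1,0,0,0,0,0,1,0.1,0,0,0,0,0,1,0.1,0,0,0,0,0,1,0.1,0,0,0,0,0,1,0.1,0,0,0,0,0,1,0.1,0,0,0,0,0,1,0.1,0,0,0,0,0,1,0.1]

```text
t: 11.77
eef_pos: [0.4885, 0.0274, 0.1517]
tool_rot: [-0.0, 0.815, 0.58, 0.0]
contact_force: [0.5, 0.0, -0.7]
gripper_width: 0.274
grasp_force: 58.8
```

Request:
jog_arm:
  moves: [0,0,0,0,0,1,0.1,0,0,0,0,0,1,0.1,0,0,0,0,0,1,0.1,0,0,0,0,0,1,0.1,0,0,0,0,0,1,0.1,0,0,0,0,0,1,0.1,0,0,0,0,0,0,0.1,0,0,0,0,0,0,0.1]

```text
t: 12.43
eef_pos: [0.4885, 0.0275, 0.1517]
tool_rot: [0.0, 0.916, 0.4, -0.0]
contact_force: [-0.7, 1.2, -0.6]
gripper_width: 0.273
grasp_force: 58.8
```

```bash
python3 -c "
from sh import *
read_camera('side');shank('m43')"
```

```text
m43 yaw -42.84 p [0.4885 0.0275 0.1517] dpx -0.076 0.026
```

Run:
```python
from plan import *
st();plan([.4909,.0270,.108],93.2,40,.1)
```

```text
t 12.58 p [0.4885 0.0274 0.1517] yawY -42.87 zax [-0.  0. -1.] F [-0.03 -0.22 -1.48] M [0.024 0.011 0.026] w 0.274 gf 58.8 q7 -1.066
[ 0, 0, 0.05, 0, 0, -0.85, 0.1, 0, 0, 0.05, 0, 0, -0.85, 0.1, 0, 0, 0.05, 0, 0, -0.85, 0.1, 0, 0, 0.05, 0, 0, -0.85, 0.1, 0, 0, 0.06, 0, 0, -0.85, 0.1, 0, 0, 0.05, 0, 0, -0.85, 0.1, 0, 0, 0.06, 0, 0, -0.85, 0.1, 0, 0, 0.05, 0, 0, -0.85, 0.1 ]
[ 0, 0, 0.06, 0, 0, -0.85, 0.1, 0, 0, 0.05, 0, 0, -0.85, 0.1, 0, 0, 0.06, 0, 0, -0.85, 0.1, 0, 0, 0.05, 0, 0, -0.85, 0.1, 0, 0, 0.06, 0, 0, -0.85, 0.1, 0, 0, 0.05, 0, 0, -0.85, 0.1, 0, 0, 0.06, 0, 0, -0.85, 0.1, 0, 0, 0.05, 0, 0, -0.85, 0.1 ]
[ 0, 0, 0.06, 0, 0, -0.85, 0.1, 0, 0, 0.05, 0, 0, -0.85, 0.1, 0, 0, 0.06, 0, 0, -0.85, 0.1, 0, 0.01, 0.05, 0, 0, -0.85, 0.1, 0, 0, 0.06, 0, 0, -0.85, 0.1, 0, 0, 0.05, 0, 0, -0.85, 0.1, 0, 0, 0.06, 0, 0, -0.85, 0.1, -0.01, 0, 0.05, 0, 0, -0.85, 0.1 ]
[ 0, 0, 0.06, 0, 0, -0.85, 0.1, -0.01, 0, 0.05, 0, 0, -0.85, 0.1, -0.01, 0, 0.06, 0, 0, -0.85, 0.1, -0.01, 0, 0.05, 0, 0, -0.85, 0.1, -0.01, 0, 0.06, 0, 0, -0.85, 0.1, -0.01, 0, 0.05, 0, 0, -0.85, 0.1, -0.01, 0, 0.06, 0, 0, -0.85, 0.1, 0, 0.01, 0.05, 0, 0, -0.85, 0.1 ]
[ -0.01, 0, 0.06, 0, 0, -0.85, 0.1, -0.01, 0, 0.05, 0, 0, -0.85, 0.1, 0, 0.01, 0.06, 0, 0, -0.85, 0.1, -0.01, 0, 0.05, 0, 0, -0.85, 0.1, -0.01, 0, 0.06, 0, 0, -0.85, 0.1, 0, 0.01, 0.05, 0, 0, -0.86, 0.1, -0.01, 0, 0.06, 0, 0, -0.85, 0.1, 0, 0.01, 0.05, 0, 0, -0.86, 0.1 ]
end [0.4908 0.0271 0.1081] max 0.86
```

Request:
jog_arm:
  moves: [0,0,0,0,0,-1,0.1,0,0,0,0,0,-1,0.1,0,0,0,0,0,-1,0.1,0,0,0,0,0,-1,0.1,0,0,0,0,0,-1,0.1,0,0,0,0,0,-1,0.1,0,0,0,0,0,-1,0.1,0,0,0,0,0,-1,0.1]

```text
t: 13.25
eef_pos: [0.4885, 0.0273, 0.1517]
tool_rot: [-0.0, 0.77, 0.638, 0.0]
contact_force: [0.3, 0.7, -0.4]
gripper_width: 0.273
grasp_force: 58.8
```

Request:
jog_arm:
  moves: [0,0,0,0,0,-1,0.1,0,0,0,0,0,-1,0.1,0,0,0,0,0,-1,0.1,0,0,0,0,0,-1,0.1,0,0,0,0,0,-1,0.1,0,0,0,0,0,-1,0.1,0,0,0,0,0,-1,0.1,0,0,0,0,0,-1,0.1]

```text
t: 13.92
eef_pos: [0.4885, 0.0273, 0.1517]
tool_rot: [0.0, 0.564, 0.826, 0.0]
contact_force: [0.8, -0.1, 0.1]
gripper_width: 0.273
grasp_force: 58.8
```

Request:
jog_arm:
  moves: [0,0,0,0,0,-1,0.1,0,0,0,0,0,-1,0.1,0,0,0,0,0,-1,0.1,0,0,0,0,0,-1,0.1,0,0,0,0,0,-1,0.1,0,0,0,0,0,-1,0.1,0,0,0,0,0,-1,0.1,0,0,0,0,0,-1,0.1]

```text
t: 14.58
eef_pos: [0.4885, 0.0273, 0.1517]
tool_rot: [0.0, 0.315, 0.949, 0.0]
contact_force: [-0.1, -0.2, -0.1]
gripper_width: 0.27
grasp_force: 58.8
```

Request:
jog_arm:
  moves: [0,0,0,0,0,-1,0.1,0,0,0,0,0,-1,0.1,0,0,0,0,0,-1,0.1,0,0,0,0,0,-1,0.1,0,0,0,0,0,-1,0.1,0,0,0,0,0,-1,0.1,0,0,0,0,0,-1,0.1,0,0,0,0,0,-1,0.1]

```text
t: 15.25
eef_pos: [0.4885, 0.0273, 0.1517]
tool_rot: [0.0, 0.041, 0.999, -0.0]
contact_force: [-0.3, -0.3, -0.6]
gripper_width: 0.271
grasp_force: 58.8
```

Request:
jog_arm:
  moves: [-0.06,0,0.4,0,0,-1,0.1,-0.06,0,0.4,0,0,-1,0.1,0,0,0.4,0,0,0,0.1,0,0,0.4,0,0,0,0.1,0,0,0.4,0,0,0,0.1,0,0,0.18,0,0,0,0.1,0,0,0,0,0,0,0.1,0,0,0,0,0,0,0.1]

```text
t: 15.92
eef_pos: [0.4908, 0.0275, 0.108]
tool_rot: [-0.0, -0.026, 1.0, 0.0]
contact_force: [-0.2, 1.0, -0.6]
gripper_width: 0.278
grasp_force: 58.8
```

Run:
```python
from plan import *
from h import *
from station import read_camera
for i in range(3):read_camera("side")
S=read_camera("side");T=read_camera("top");st();np.savez("side5.npz",**S);np.savez("top5.npz",**T)
R=lambda im,x,y,w,h:cv2.resize(im[y:y+h,x:x+w],(400,500),interpolation=cv2.INTER_CUBIC)
cv2.imwrite("pics/a5.png",np.hstack([R(S["color"],233,203,28,35),R(T["color"],247,216,28,35)]))
```

```text
t 16.17 p [0.4911 0.0273 0.1085] yawY 93.02 zax [ 0.001 -0.    -1.   ] F [ 0.05 -0.34 -0.87] M [-0.037 -0.038 -0.034] w 0.274 gf 58.8 q7 1.026
```

View pics/a5.png

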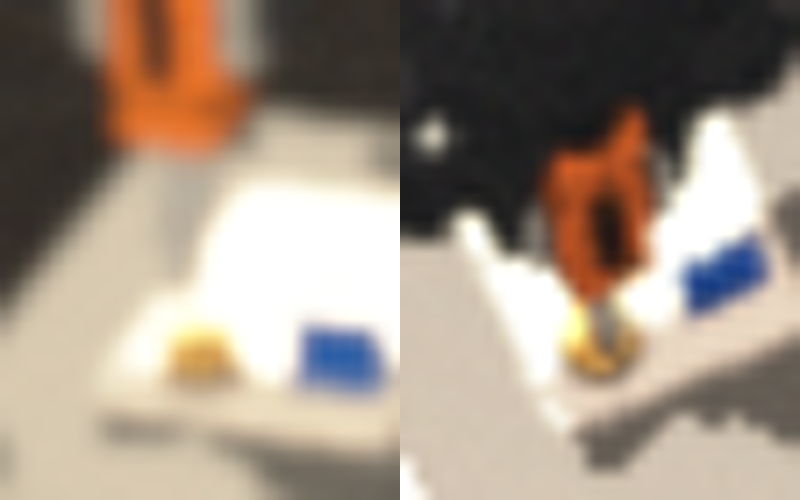

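The side crop shows the blade coming down left of the screw: blade at about crop (183,270), screw at (202,355). The top crop shows the blade over the screw head at about (605,335), with the head's centre at (600,343). I refine this with numbers.

Run:
```python
from h import *
np.set_printoptions(linewidth=200)
s=dict(np.load("side5.npz"));t=dict(np.load("top5.npz"));s0=dict(np.load("side0.npz"));t0=dict(np.load("top0.npz"))
A=s["color"].astype(int);B=s0["color"].astype(int)
print("side gray diff rows212-228 x238-256")
for y in range(212,230):print(y,A[y,238:256].mean(1).round().astype(int),(A[y,238:256]-B[y,238:256]).mean(1).round().astype(int))
A=t["color"].astype(int);B=t0["color"].astype(int)
print("top gray rows 234-245 x255-267 now / before")
for y in range(234,245):print(y,A[y,255:267].mean(1).round().astype(int),B[y,255:267].mean(1).round().astype(int))
a=np.array([.4911-.0029,.0273,.1085-.0605])
for n,c in(("s",s),("t",t)):print(n,"tip,shank+20,+42",proj(c,[a,a+[0,0,.02],a+[0,0,.042]]).round(2).tolist(),"tip front/back",proj(c,[a-[.0055,0,0],a+[.0055,0,0]]).round(2).tolist(),"ref",proj(c,[a-[0,0,.011]]).round(2))
```

```text
side gray diff rows212-228 x238-256
212 [ 46  48  66  99 129 143 143 138 137 132 124 121 138 171 185 186 182 177] [ 1  4 21 40 40 13 -5  1 21 29 23 11  1 -1 -3 -2 -2 -2]
213 [ 46  45  60  94 136 159 158 155 152 148 146 151 162 184 196 197 196 195] [  2  -2   7  12   9  -8 -21 -12  -2   3   1   0  -1  -2   0  -2  -2  -2]
214 [ 46  51  75 118 156 175 172 167 164 163 171 182 190 198 202 202 201 199] [  1   2   0   2  -2 -12 -22 -21 -17 -14  -8  -2  -2  -2  -2  -2  -1  -2]
215 [ 49  67 107 151 179 186 180 173 171 173 188 204 217 223 225 223 217 212] [  0   0  -2  -3  -4 -10 -20 -25 -25 -22 -10  -4  -3  -3  -1  -1  -2  -3]
216 [ 61  97 142 177 192 190 180 175 174 178 200 230 247 251 251 251 248 245] [ -1   0  -4  -3  -2 -11 -20 -25 -27 -23  -8  -3   0  -1  -1   0   0  -1]
217 [ 89 134 172 192 194 192 180 174 175 185 221 249 254 255 255 255 255 254] [ -2  -1  -2  -2  -6  -9 -20 -26 -27 -21  -6  -1   0   0   0   0   0   0]
218 [126 167 189 198 197 192 178 175 176 204 244 254 255 255 255 255 255 255] [ -2  -2  -3  -2  -5  -9 -23 -28 -29 -16  -2   0   0   0   0   0   0   0]
219 [157 185 197 1
[... 2418 characters left out ...]
54 255 189 128 137 135 108 155 205 213 211] [224 254 255 234 197 200 192 168 230 255 255 255]
242 [216 247 240 203 159 130 126 147 199 210 208 191] [216 252 255 255 242 204 201 240 255 255 255 252]
243 [201 218 223 215 206 199 197 198 204 191 156 126] [202 232 254 255 255 255 255 255 255 252 231 218]
244 [197 211 241 223 212 207 195 167 152 124 110 109] [197 218 252 255 255 255 252 247 236 217 196 195]
s tip,shank+20,+42 [[245.68, 223.25], [245.36, 217.55], [245.02, 211.19]] tip front/back [[244.95, 224.08], [246.4, 222.44]] ref [[245.85 226.37]]
t tip,shank+20,+42 [[260.64, 238.84], [260.31, 236.46], [259.93, 233.78]] tip front/back [[261.22, 240.24], [260.06, 237.44]] ref [[260.82 240.12]]
```

Request:
jog_arm:
  moves: [0,-0.03,0.1,0,0,0,0.1,0,-0.03,0.1,0,0,0,0.1,0,0,0.1,0,0,0,0.1,0,0,0.1,0,0,0,0.1,0,0,0.1,0,0,0,0.1,0,0,0.1,0,0,0,0.1,0,0,0,0,0,0,0.1,0,0,0,0,0,0,0.1]

```text
t: 16.83
eef_pos: [0.491, 0.0262, 0.0962]
tool_rot: [-0.0, -0.026, 1.0, -0.0]
contact_force: [-0.6, -0.4, 1.4]
gripper_width: 0.274
grasp_force: 59.1
```

```bash
python3 -c "
from plan import *
from station import read_camera
st();read_camera('side');st();read_camera('side');st()"
```

```text
t 16.83 p [0.491  0.0262 0.0962] yawY 93.03 zax [-0. -0. -1.] F [-0.64 -0.4   1.4 ] M [-0.078  0.175  0.035] w 0.274 gf 59.1 q7 1.01
t 16.88 p [0.491  0.0261 0.0962] yawY 93.03 zax [ 0. -0. -1.] F [-0.48 -0.43  1.72] M [-0.07   0.131 -0.013] w 0.272 gf 59.1 q7 1.01
t 16.93 p [0.491  0.0262 0.0962] yawY 93.03 zax [ 0. -0. -1.] F [-0.5  -0.77  2.15] M [-0.053  0.185 -0.022] w 0.273 gf 59.1 q7 1.01
```

Request:
jog_arm:
  moves: [0,-0.02,0,0,0,0,0.1,0,-0.02,0,0,0,0,0.1,0,0,0.03,0,0,0,0.1,0,0,0.03,0,0,0,0.1,0,0,0,0,0,0,0.1,0,0,0,0,0,0,0.1,0,0,0,0,0,0,0.1,0,0,0,0,0,0,0.1]

```text
t: 17.6
eef_pos: [0.4911, 0.0256, 0.095]
tool_rot: [0.0, -0.026, 1.0, 0.0]
contact_force: [-1.1, 2.2, 3.7]
gripper_width: 0.273
grasp_force: 59.3
```

```bash
python3 -c "
from plan import *
from station import read_camera
st();read_camera('side');st();read_camera('side');st()"
```

```text
t 17.6 p [0.4911 0.0256 0.095 ] yawY 93.03 zax [ 0.  0. -1.] F [-1.11  2.25  3.65] M [0.705 0.363 0.031] w 0.273 gf 59.3 q7 1.01
t 17.65 p [0.4911 0.0256 0.095 ] yawY 93.03 zax [ 0.  0. -1.] F [-1.38  3.13  4.18] M [ 0.72   0.406 -0.023] w 0.278 gf 59.3 q7 1.01
t 17.7 p [0.4911 0.0256 0.095 ] yawY 93.03 zax [ 0.  0. -1.] F [-0.32  3.22  2.75] M [ 0.753  0.36  -0.015] w 0.272 gf 59.4 q7 1.01
```

Request:
jog_arm:
  moves: [0,0.03,0,0,0,0,0.1,0,0.03,0,0,0,0,0.1,0.02,0,0,0,0,0,0.1,0.03,0,0,0,0,0,0.1,0,0,0,0,0,0,0.1,0,0,0,0,0,0,0.1,0,0,0,0,0,0,0.1,0,0,0,0,0,0,0.1]

```text
t: 18.37
eef_pos: [0.4903, 0.0262, 0.095]
tool_rot: [0.0, -0.026, 1.0, -0.0]
contact_force: [2.5, -0.6, 2.9]
gripper_width: 0.269
grasp_force: 59.3
```

```bash
python3 -c "
from plan import *
from station import read_camera
st();read_camera('side');st();read_camera('side');st()"
```

```text
t 18.37 p [0.4903 0.0262 0.095 ] yawY 93.01 zax [ 0.001 -0.    -1.   ] F [ 2.47 -0.6   2.94] M [-0.162 -0.514 -0.021] w 0.269 gf 59.3 q7 1.007
t 18.42 p [0.4903 0.0263 0.095 ] yawY 93.01 zax [ 0.001 -0.    -1.   ] F [ 1.82 -0.74  3.68] M [-0.104 -0.528  0.028] w 0.27 gf 59.3 q7 1.007
t 18.47 p [0.4903 0.0263 0.095 ] yawY 93.01 zax [ 0.001 -0.    -1.   ] F [ 1.11 -0.09  3.19] M [-0.196 -0.534  0.054] w 0.274 gf 59.3 q7 1.007
```

The tip is resting on the head: the spring force starts at TCP z ≈ 0.0965. I lift, shift and press again on a small grid. A low force at the same depth means the blade is in the slot.

Request:
jog_arm:
  moves: [0,0,-0.2,0,0,0,0.1,-0.05,-0.08,0,0,0,0,0.1,0,0,0,0,0,0,0.1,0,0,0.1,0,0,0,0.1,0,0,0.1,0,0,0,0.1,0,0,0,0,0,0,0.1,0,0,0,0,0,0,0.1,0,0,0,0,0,0,0.1]

```text
t: 19.13
eef_pos: [0.4907, 0.0247, 0.0949]
tool_rot: [-0.0, -0.026, 1.0, -0.0]
contact_force: [-1.7, -0.9, 4.1]
gripper_width: 0.271
grasp_force: 59.5
```

Request:
jog_arm:
  moves: [0,0,-0.2,0,0,0,0.1,-0.07,0,0,0,0,0,0.1,0,0,0,0,0,0,0.1,0,0,0.1,0,0,0,0.1,0,0,0.1,0,0,0,0.1,0,0,0,0,0,0,0.1,0,0,0,0,0,0,0.1,0,0,0,0,0,0,0.1]

```text
t: 19.8
eef_pos: [0.4928, 0.0251, 0.0951]
tool_rot: [0.0, -0.026, 1.0, 0.0]
contact_force: [-0.3, 0.1, 4.4]
gripper_width: 0.275
grasp_force: 59.4
```

Request:
jog_arm:
  moves: [0,0,-0.2,0,0,0,0.1,0.14,0,0,0,0,0,0.1,0,0,0,0,0,0,0.1,0,0,0.1,0,0,0,0.1,0,0,0.1,0,0,0,0.1,0,0,0,0,0,0,0.1,0,0,0,0,0,0,0.1,0,0,0,0,0,0,0.1]

```text
t: 20.47
eef_pos: [0.4893, 0.0247, 0.0948]
tool_rot: [-0.0, -0.026, 1.0, -0.0]
contact_force: [-2.0, -0.8, 4.4]
gripper_width: 0.276
grasp_force: 59.4
```

```bash
python3 -c "
from plan import *
st()"
```

```text
t 20.47 p [0.4893 0.0247 0.0948] yawY 93.02 zax [-0.001 -0.    -1.   ] F [-2.01 -0.79  4.41] M [-0.207  0.561  0.033] w 0.276 gf 59.4 q7 1.01
```

Run:
```python
from h import *
from plan import st
from station import read_camera
np.set_printoptions(linewidth=220)
for f in("side3","s_13","s_69","side4","s_m43"):
    A=dict(np.load(f+".npz"))["color"].astype(int);B=dict(np.load("side0.npz"))["color"].astype(int)
    print(f,[ (np.clip(A[y,237:252].mean(1)-B[y,237:252].mean(1)-6,0,None).sum()/105).round(2) for y in range(203,213)])
S=read_camera("side");T=read_camera("top");st();A=S["color"].astype(int);B=dict(np.load("side0.npz"))["color"].astype(int);np.savez("top6.npz",**T);np.savez("side6.npz",**S)
for y in range(214,231):print(y,A[y,239:253].mean(1).round().astype(int),(A[y,239:253]-B[y,239:253]).mean(1).round().astype(int),(A[y,242:252,2]-A[y,242:252,0]))
A=T["color"].astype(int)
print("top now");
for y in range(234,245):print(y,A[y,255:267].mean(1).round().astype(int),A[y,255:267,2]-A[y,255:267,0])
```

```text
side3 [np.float64(3.85), np.float64(3.78), np.float64(3.79), np.float64(3.8), np.float64(3.86), np.float64(3.97), np.float64(3.92), np.float64(3.44), np.float64(2.21), np.float64(0.48)]
s_13 [np.float64(4.07), np.float64(3.88), np.float64(3.9), np.float64(4.08), np.float64(4.28), np.float64(4.25), np.float64(4.08), np.float64(3.49), np.float64(2.01), np.float64(0.36)]
s_69 [np.float64(3.92), np.float64(3.73), np.float64(3.66), np.float64(3.72), np.float64(3.76), np.float64(3.61), np.float64(3.16), np.float64(2.33), np.float64(1.06), np.float64(0.03)]
side4 [np.float64(3.81), np.float64(3.74), np.float64(3.69), np.float64(3.75), np.float64(3.87), np.float64(3.8), np.float64(3.08), np.float64(1.98), np.float64(0.69), np.float64(0.05)]
s_m43 [np.float64(3.7), np.float64(3.62), np.float64(3.66), np.float64(3.71), np.float64(3.71), np.float64(3.46), np.float64(2.64), np.float64(1.37), np.float64(0.35), np.float64(0.0)]
t 20.57 p [0.4893 0.0247 0.0949] yawY 93.02 zax [-0.001 -0.    -1.   ] F [-1.47 -0.83  4.22] M [-0.216  0.609  0.047] w 0.272 gf 59.4 q7 1.01
214 [ 49  74 102 118 119 115 1
[... 3009 characters left out ...]
 64  36]
238 [255 255 255 238 171  92 102 110 136 210 216 207] [  0   0   1  42 143 115 118  87  56  48  45  39]
239 [253 255 255 233 204 120 119 123 139 199 212 214] [  3   0   1  60 128 103  41  33  30  43  40  38]
240 [239 255 254 201 155 114 116 129 141 190 213 213] [ 16   0   2  79 133  83  41  24  26  41  40  39]
241 [223 254 255 213 142 135 159 146 177 205 211 213] [ 26   3   1  39  94 115 123  64  36  42  41  39]
242 [214 248 240 210 161 131 139 159 204 210 208 193] [30 11 18 39 48 60 69 44 42 40 41 42]
243 [200 216 213 212 205 199 198 202 207 191 156 125] [31 30 37 40 43 45 45 42 41 43 34 26]
244 [197 211 239 217 212 206 192 167 152 127 117 107] [33 33 18 36 39 42 42 36 34 27 22 19]
```

Request:
jog_arm:
  moves: [0,0,-0.2,0,0,0,0.1,-0.14,0.06,0,0,0,0,0.1,0,0,0,0,0,0,0.1,0,0,0.1,0,0,0,0.1,0,0,0.1,0,0,0,0.1,0,0,0,0,0,0,0.1,0,0,0,0,0,0,0.1,0,0,0,0,0,0,0.1]

```text
t: 21.23
eef_pos: [0.4928, 0.0265, 0.0951]
tool_rot: [0.0, -0.026, 1.0, 0.0]
contact_force: [1.0, -0.6, 3.4]
gripper_width: 0.277
grasp_force: 59.3
```

Request:
jog_arm:
  moves: [0,0,-0.2,0,0,0,0.1,0,0.05,0,0,0,0,0.1,0,0,0,0,0,0,0.1,0,0,0.1,0,0,0,0.1,0,0,0.1,0,0,0,0.1,0,0,0,0,0,0,0.1,0,0,0,0,0,0,0.1,0,0,0,0,0,0,0.1]

```text
t: 21.9
eef_pos: [0.4922, 0.0271, 0.0949]
tool_rot: [-0.0, -0.026, 1.0, -0.0]
contact_force: [-1.2, 0.5, 3.0]
gripper_width: 0.276
grasp_force: 59.3
```

Request:
jog_arm:
  moves: [0,0,-0.2,0,0,0,0.1,-0.08,-0.02,0,0,0,0,0.1,0,0,0,0,0,0,0.1,0,0,0.1,0,0,0,0.1,0,0,0.1,0,0,0,0.1,0,0,0,0,0,0,0.1,0,0,0,0,0,0,0.1,0,0,0,0,0,0,0.1]

```text
t: 22.57
eef_pos: [0.4943, 0.0272, 0.0949]
tool_rot: [0.0, -0.026, 1.0, 0.0]
contact_force: [1.6, 1.3, -2.0]
gripper_width: 0.272
grasp_force: 58.7
```

The third probe shows no contact force at the same depth, so the blade dropped into the slot. I confirm by going deeper: the slot's floor should be met near TCP z = 0.0915.

Request:
jog_arm:
  moves: [0,0,0.05,0,0,0,0.1,0,0,0.05,0,0,0,0.1,0,0,0.05,0,0,0,0.1,0,0,0.05,0,0,0,0.1,0,0,0,0,0,0,0.1,0,0,0,0,0,0,0.1,0,0,0,0,0,0,0.1,0,0,0,0,0,0,0.1]

```text
t: 23.23
eef_pos: [0.4943, 0.0272, 0.0911]
tool_rot: [0.0, -0.026, 1.0, 0.0]
contact_force: [2.6, 2.3, 1.9]
gripper_width: 0.272
grasp_force: 59.2
```

Request:
jog_arm:
  moves: [0,0,0.05,0,0,0,0.1,0,0,0.03,0,0,0,0.1,0,0,0,0,0,0,0.1,0,0,0,0,0,0,0.1,0,0,0,0,0,0,0.1,0,0,0,0,0,0,0.1,0,0,0,0,0,0,0.1,0,0,0,0,0,0,0.1]

```text
t: 23.9
eef_pos: [0.4943, 0.0271, 0.0895]
tool_rot: [0.0, -0.026, 1.0, 0.0]
contact_force: [3.4, 2.6, 5.0]
gripper_width: 0.276
grasp_force: 59.6
```

```bash
python3 -c "
from plan import *
from station import read_camera
st();read_camera('side');st();read_camera('side');st()"
```

```text
t 23.9 p [0.4943 0.0271 0.0895] yawY 93.03 zax [ 0.001  0.    -1.   ] F [3.38 2.56 5.04] M [ 0.963 -0.832  0.007] w 0.276 gf 59.6 q7 0.998
t 23.95 p [0.4943 0.0271 0.0895] yawY 93.03 zax [ 0.001  0.    -1.   ] F [3.21 3.15 5.06] M [ 0.91  -0.87   0.047] w 0.275 gf 59.6 q7 0.998
t 24.0 p [0.4943 0.0271 0.0895] yawY 93.02 zax [ 0.001  0.    -1.   ] F [3.47 4.55 5.02] M [ 0.894 -0.874 -0.001] w 0.275 gf 59.6 q7 0.998
```

Request:
jog_arm:
  moves: [-0.03,0.03,0,0,0,0,0.1,-0.03,0.03,0,0,0,0,0.1,0,0,0.04,0,0,0,0.1,0,0,0.04,0,0,0,0.1,0,0,0,0,0,0,0.1,0,0,0,0,0,0,0.1,0,0,0,0,0,0,0.1,0,0,0,0,0,0,0.1]

```text
t: 24.67
eef_pos: [0.4946, 0.0274, 0.0877]
tool_rot: [-0.001, -0.026, 1.0, -0.001]
contact_force: [1.8, 0.5, 8.0]
gripper_width: 0.275
grasp_force: 59.8
```

```bash
python3 -c "
from plan import *
from station import read_camera
st();read_camera('side');st();read_camera('side');st()"
```

```text
t 24.67 p [0.4946 0.0274 0.0877] yawY 93.0 zax [-0.001 -0.001 -1.   ] F [1.85 0.48 7.99] M [ 0.309 -0.332  0.008] w 0.275 gf 59.8 q7 0.994
t 24.72 p [0.4946 0.0274 0.0878] yawY 93.0 zax [-0.001 -0.001 -1.   ] F [2.36 1.48 7.53] M [ 0.315 -0.249  0.005] w 0.269 gf 59.8 q7 0.994
t 24.77 p [0.4946 0.0274 0.0878] yawY 93.0 zax [-0.001 -0.001 -1.   ] F [1.88 1.53 7.63] M [ 0.296 -0.252  0.041] w 0.272 gf 59.8 q7 0.994
```

The force is 8 N with the blade seated. Now I turn clockwise about the driver's axis, which sits 2.9 mm from the TCP along tool x.

Request:
jog_arm:
  moves: [0,-0.01,0,0,0,1,0.1,0,-0.01,0,0,0,1,0.1,0,-0.01,0,0,0,1,0.1,0,-0.01,0,0,0,1,0.1,0,-0.01,0,0,0,1,0.1,0,-0.01,0,0,0,1,0.1,0,-0.01,0,0,0,1,0.1,0,0,0,0,0,0,0.1]

```text
t: 25.43
eef_pos: [0.4942, 0.0268, 0.0878]
tool_rot: [-0.0, 0.218, 0.976, -0.0]
contact_force: [1.2, 3.4, 7.8]
gripper_width: 0.273
grasp_force: 59.9
```

```bash
python3 -c "
from plan import *
from station import read_camera
st();read_camera('side');st()"
```

```text
t 25.43 p [0.4942 0.0268 0.0878] yawY 64.81 zax [-0.001 -0.001 -1.   ] F [1.2  3.38 7.82] M [ 0.887 -0.131 -0.009] w 0.273 gf 59.9 q7 0.574
t 25.48 p [0.4942 0.0268 0.0878] yawY 64.98 zax [-0.001 -0.001 -1.   ] F [1.28 3.47 7.14] M [ 0.852 -0.144  0.07 ] w 0.27 gf 59.9 q7 0.577
```

Request:
jog_arm:
  moves: [0,0.01,0,0,0,1,0.1,0,0.01,0,0,0,1,0.1,0,-0.01,0,0,0,1,0.1,0,-0.01,0,0,0,1,0.1,0,-0.01,0,0,0,1,0.1,0,-0.01,0,0,0,1,0.1,0,-0.01,0,0,0,1,0.1,0,-0.01,0,0,0,1,0.1]

```text
t: 26.15
eef_pos: [0.494, 0.0265, 0.0879]
tool_rot: [-0.0, 0.479, 0.878, -0.0]
contact_force: [0.8, 3.8, 7.4]
gripper_width: 0.273
grasp_force: 59.9
```

```bash
python3 -c "
from plan import *
from station import read_camera
st();read_camera('side');st()"
```

```text
t 26.15 p [0.494  0.0265 0.0879] yawY 32.82 zax [-0.  0. -1.] F [0.83 3.81 7.39] M [ 0.989 -0.327 -0.064] w 0.273 gf 59.9 q7 0.094
t 26.2 p [0.4939 0.0265 0.088 ] yawY 32.57 zax [-0.  0. -1.] F [2.07 3.15 7.73] M [ 0.983 -0.404  0.01 ] w 0.274 gf 59.9 q7 0.091
```

Request:
jog_arm:
  moves: [0.02,0,0,0,0,1,0.1,0.01,-0.01,0,0,0,1,0.1,0,-0.01,0,0,0,1,0.1,0,-0.01,0,0,0,1,0.1,0,-0.01,0,0,0,1,0.1,0,-0.01,0,0,0,1,0.1,0,-0.01,0,0,0,1,0.1,0,-0.01,0,0,0,1,0.1]

```text
t: 26.87
eef_pos: [0.493, 0.0264, 0.0882]
tool_rot: [0.0, 0.702, 0.712, 0.0]
contact_force: [2.6, 2.6, 7.4]
gripper_width: 0.274
grasp_force: 59.9
```

Request:
jog_arm:
  moves: [0,-0.01,0,0,0,1,0.1,0,-0.01,0,0,0,1,0.1,0,0,0,0,0,0.3,0.1,0,0,0,0,0,0,0.1,0,0,0,0,0,0,0.1,0,0,0,0,0,0,0.1,0,0,0,0,0,0,0.1,0,0,0,0,0,0,0.1]

```text
t: 27.53
eef_pos: [0.4928, 0.0264, 0.0882]
tool_rot: [0.0, 0.756, 0.655, 0.001]
contact_force: [2.4, 3.2, 6.9]
gripper_width: 0.274
grasp_force: 59.9
```

```bash
python3 -c "
from plan import *
from station import read_camera
st();read_camera('side');st()"
```

```text
t 27.53 p [0.4928 0.0264 0.0882] yawY -8.2 zax [ 0.001  0.    -1.   ] F [2.42 3.18 6.9 ] M [ 0.807 -0.706  0.048] w 0.274 gf 59.9 q7 -0.525
t 27.58 p [0.4928 0.0264 0.0882] yawY -8.2 zax [ 0.001  0.    -1.   ] F [2.44 2.41 6.66] M [ 0.827 -0.782  0.02 ] w 0.271 gf 59.9 q7 -0.525
```

Request:
jog_arm:
  moves: [0,-0.01,0,0,0,1,0.1,0,0,0,0,0,0,0.1,0,0,0,0,0,0,0.1,0,0,-0.2,0,0,0,0.1,0,0,-0.4,0,0,0,0.1,0,0,-0.8,0,0,0,0.1,0,0,-0.8,0,0,0,0.1,0,0,-0.8,0,0,0,0.1]

```text
t: 28.25
eef_pos: [0.489, 0.0248, 0.1469]
tool_rot: [-0.001, 0.778, 0.628, -0.003]
contact_force: [-0.7, -0.1, -0.6]
gripper_width: 0.276
grasp_force: 59.9
```

Run:
```python
from sh import *
np.set_printoptions(linewidth=200)
for i in range(3):read_camera('side')
st();shank('l8')
t=dict(np.load("t_l8.npz"))["color"].astype(int)
for y in range(235,244):print(y,t[y,256:266].mean(1).round().astype(int),t[y,256:266,2]-t[y,256:266,0])
S=dict(np.load("s_l8.npz"));print(cen(brass(S["color"]),241,222,11,12))
```

```text
t 28.4 p [0.4908 0.0252 0.1475] yawY -12.25 zax [-0.002 -0.001 -1.   ] F [-0.06 -0.81 -1.25] M [ 0.019  0.013 -0.015] w 0.273 gf 59.9 q7 -0.535
l8 yaw -12.23 p [0.4904 0.0253 0.1467] dpx -0.385 0.041
235 [255 255 255 255 255 255 255 255 255 255] [0 0 0 0 0 0 0 0 0 0]
236 [255 255 255 255 253 255 254 255 255 255] [0 0 0 1 6 1 2 0 0 0]
237 [255 255 254 245 228 236 241 254 255 255] [ 0  0  3 29 72 52 38  3  0  1]
238 [255 255 246 224 198 174 189 244 255 255] [  0   0  27  89 128 122 105  25   0   1]
239 [255 255 234 191 181 196 210 234 251 255] [  0   1  59 115 100 113 111  59   9   1]
240 [255 255 205 179 216 224 214 214 253 255] [  0   1  78 130 104  88 110  73   4   1]
241 [254 255 234 205 222 208 183 231 255 255] [  3   1  29 106  96 117 102  25   1   0]
242 [252 255 255 244 224 206 242 255 255 255] [ 6  0  1 19 50 55 15  1  0  1]
243 [234 254 255 255 255 255 255 255 252 231] [19  2  0  0  1  1  1  1  5 21]
[246.72799097 227.39051919]
```

Run:
```python
from sh import *
def slot(im,c):
    o=[]
    for q in(0,1,2):
        g=cv2.resize(im[230:250,250:272,q].astype(np.float32),None,fx=10,fy=10,interpolation=cv2.INTER_CUBIC)
        o.append(g)
    g=(o[0]+o[1]+o[2])/3;yy,xx=np.mgrid[0:g.shape[0],0:g.shape[1]];X=(xx+.5)/10-.5+250;Y=(yy+.5)/10-.5+230
    P=onz(c,np.c_[X.ravel(),Y.ravel()],.037)[:,:2]*1000;C=onz(c,[[260.6,239.2]],.037)[0,:2]*1000
    d=P-C;r=np.hypot(*d.T);best=[]
    gi=g.ravel()
    for az in range(-90,90,5):
        u=np.array([np.cos(np.radians(az)),np.sin(np.radians(az))]);n=np.array([-u[1],u[0]])
        v=[(gi[(abs(d@u)<5.5)&(abs(d@n-s)<1)].mean(),s) for s in np.arange(-2,2.1,.5)]
        best.append((round(float(min(v)[0]),1),az,float(min(v)[1])))
    return sorted(best)[:7]
for f in("top0","t_69","t_13","t_l8"):
    c=dict(np.load(f+".npz"));print(f,slot(c["color"],c))
t=dict(np.load("top0.npz"))["color"];b=dict(np.load("t_l8.npz"))["color"]
Z=lambda im:cv2.resize(im[232:247,252:270],(396,330),interpolation=cv2.INTER_CUBIC)
cv2.imwrite("pics/slot.png",np.hstack([Z(t),Z(b)]))
```

```text
top0 [(182.6, 5, 0.0), (182.6, 10, 0.0), (183.1, 15, 0.0), (183.3, 0, 0.0), (184.1, 20, 0.0), (184.4, -5, 0.0), (185.4, 25, 0.0)]
t_69 [(103.8, 5, -1.5), (104.1, 0, -1.5), (104.1, 10, -1.5), (105.1, 15, -1.5), (105.3, -5, -1.5), (106.5, 20, -1.5), (106.6, -10, -1.5)]
t_13 [(183.3, 10, 0.0), (183.4, 5, 0.0), (183.9, 15, 0.0), (184.0, 0, 0.0), (184.9, 20, 0.0), (185.2, -5, 0.0), (186.2, 25, 0.0)]
t_l8 [(178.3, -80, 2.0), (178.4, -75, 2.0), (178.7, -85, 2.0), (178.9, -70, 2.0), (179.5, -90, 2.0), (179.6, -65, 2.0), (181.0, 85, -2.0)]
```

View pics/slot.png

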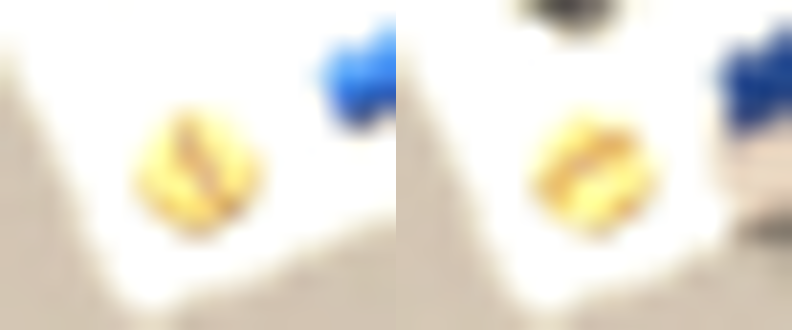

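The screw has turned: the left crop shows the slot along the scale's x before the turn, and the right crop shows it about a quarter turn clockwise. Now I take the driver back to the stand.

Run:
```python
from plan import *
st();P,R=plan([.4819,-.2451,.160],-35,16,.1)
```

```text
t 28.5 p [0.4902 0.0254 0.1464] yawY -12.22 zax [-0.004 -0.001 -1.   ] F [-1.26 -0.32 -1.12] M [-0.007 -0.027  0.005] w 0.272 gf 59.9 q7 -0.535
[ -0.83, 0.15, -0.04, 0, 0, 0.36, 0.1, -0.83, 0.17, -0.04, 0, 0, 0.36, 0.1, -0.82, 0.2, -0.04, 0, 0, 0.36, 0.1, -0.82, 0.22, -0.04, 0, 0, 0.35, 0.1, -0.81, 0.24, -0.04, 0, 0, 0.36, 0.1, -0.81, 0.26, -0.04, 0, 0, 0.35, 0.1, -0.8, 0.27, -0.04, 0, 0, 0.36, 0.1, -0.79, 0.29, -0.04, 0, 0, 0.35, 0.1 ]
[ -0.79, 0.31, -0.04, 0, 0, 0.36, 0.1, -0.78, 0.34, -0.04, -0.01, 0.01, 0.35, 0.1, -0.77, 0.35, -0.04, 0, 0, 0.36, 0.1, -0.76, 0.37, -0.05, -0.01, 0.01, 0.35, 0.1, -0.75, 0.39, -0.04, 0, 0, 0.36, 0.1, -0.74, 0.41, -0.05, -0.01, 0.01, 0.35, 0.1, -0.73, 0.43, -0.04, 0, 0, 0.36, 0.1, -0.71, 0.45, -0.05, -0.01, 0.01, 0.35, 0.1 ]
end [ 0.4819 -0.2451  0.16  ] max 0.83
```

Request:
jog_arm:
  moves: [-0.83,0.15,-0.04,0,0,0.36,0.1,-0.83,0.17,-0.04,0,0,0.36,0.1,-0.82,0.2,-0.04,0,0,0.36,0.1,-0.82,0.22,-0.04,0,0,0.35,0.1,-0.81,0.24,-0.04,0,0,0.36,0.1,-0.81,0.26,-0.04,0,0,0.35,0.1,-0.8,0.27,-0.04,0,0,0.36,0.1,-0.79,0.29,-0.04,0,0,0.35,0.1]

```text
t: 29.17
eef_pos: [0.4877, -0.1109, 0.1542]
tool_rot: [0.0, 0.838, 0.546, 0.0]
contact_force: [0.7, 0.1, -1.2]
gripper_width: 0.279
grasp_force: 59.9
```

Request:
jog_arm:
  moves: [-0.79,0.31,-0.04,0,0,0.36,0.1,-0.78,0.34,-0.04,0,0,0.35,0.1,-0.77,0.35,-0.04,0,0,0.36,0.1,-0.76,0.37,-0.05,0,0,0.35,0.1,-0.75,0.39,-0.04,0,0,0.36,0.1,-0.74,0.41,-0.05,0,0,0.35,0.1,-0.73,0.43,-0.04,0,0,0.36,0.1,-0.71,0.45,-0.05,0,0,0.35,0.1]

```text
t: 29.83
eef_pos: [0.4837, -0.2459, 0.1611]
tool_rot: [-0.0, 0.887, 0.461, -0.0]
contact_force: [0.5, 0.5, -1.1]
gripper_width: 0.27
grasp_force: 59.9
```

Run:
```python
from sh import *
for i in range(5):read_camera('side')
st();plan([.4819,-.2451,.130],-35,8,.1)
S=read_camera("side");T=read_camera("top");np.savez("s7.npz",**S);np.savez("t7.npz",**T)
# relative compare to lift image (a2): shank rows
g=S["color"].astype(float).mean(2)
for y in range(212,228,2):print(y,g[y,322:345].round().astype(int))
p=get_obs()["eef_pos"];print(proj(S,[p-[0,0,.0605],p-[0,0,.04]]))
```

```text
t 30.08 p [ 0.4839 -0.2437  0.161 ] yawY -34.92 zax [-0.     0.001 -1.   ] F [ 0.51  0.69 -1.64] M [-0.038  0.063  0.007] w 0.273 gf 59.9 q7 -0.325
[ -0.01, -0.01, 0.19, 0, 0, 0, 0.1, -0.01, 0, 0.19, 0, 0, 0, 0.1, -0.02, -0.01, 0.19, 0, 0, 0, 0.1, -0.01, 0, 0.2, 0, 0, 0, 0.1, -0.02, -0.01, 0.19, 0, 0, 0.01, 0.1, -0.01, 0, 0.2, 0, 0, 0, 0.1, -0.02, -0.01, 0.19, 0, 0, 0.01, 0.1, -0.01, 0, 0.2, -0.01, -0.01, 0, 0.1 ]
end [ 0.482 -0.245  0.13 ] max 0.2
212 [ 89  95 101 105 113 116 121 132 149 158 155 139 128 130 134 141 148 153
 152 154 156 158 158]
214 [ 45  48  46  47  48  51  78 122 157 164 140  98  74  75  79  87 107 129
 139 138 137 138 142]
216 [ 46  46  47  46  46  53  84 129 161 162 132  85  53  47  48  56  83 124
 140 124 102  93 107]
218 [ 45  47  48  48  48  55  88 132 162 162 129  84  51  43  44  49  67  98
 126 137 142 137 133]
220 [ 47  48  48  47  45  54  87 134 162 159 126  82  53  47  49  55  66  84
 103 118 123 123 123]
222 [ 45  43  44  47  46  52  76 113 142 142 112  73  51  47  47  53  64  79
  96 120 123 105  97]
224 [ 46  46  45  47  46  48  53  65  81  87  75  57  50  51  50  55  63  75
  97 121 123  98  86]
226 [ 47  49  50  49  48  47  46  47  52  56  57  52  50  50  49  52  62  79
 100 121 120  95  91]
[[330.31649489 222.82390046]
 [330.50713802 216.5387589 ]]
```

Request:
jog_arm:
  moves: [-0.03,-0.01,0.1,0,0,0,0.1,-0.04,-0.01,0.4,0,0,0,0.1,0,0,0.5,0,0,0,0.1,0,0,0.5,0,0,0,0.1,0,0,0.5,0,0,0,0.1,0,0,0.4,0,0,0,0.1,0,0,0.3,0,0,0,0.1,0,0,0.2,0,0,0,0.1]

```text
t: 30.85
eef_pos: [0.4822, -0.2449, 0.1018]
tool_rot: [-0.001, 0.887, 0.462, -0.0]
contact_force: [-0.3, 0.4, -0.9]
gripper_width: 0.273
grasp_force: 59.9
```

Run:
```python
from sh import *
st();read_camera('side');read_camera('side');st()
```

```text
t 30.85 p [ 0.4822 -0.2449  0.1018] yawY -34.94 zax [-0.001  0.001 -1.   ] F [-0.34  0.42 -0.87] M [-0.014 -0.045 -0.02 ] w 0.273 gf 59.9 q7 -0.342
t 30.95 p [ 0.4823 -0.2449  0.1023] yawY -34.93 zax [-0.001  0.001 -1.   ] F [ 0.18 -0.21  0.44] M [ 0.027 -0.043 -0.021] w 0.273 gf 59.9 q7 -0.342
```

Request:
jog_arm:
  moves: [0,0,0.4,0,0,0,0.1,0,0,0.4,0,0,0,0.1,0,0,0.4,0,0,0,0.1,0,0,0.3,0,0,0,0.1,0,0,0.12,0,0,0,0.1,0,0,0,0,0,0,0.1,0,0,0,0,0,0,0.1,0,0,0,0,0,0,0.1]

```text
t: 31.62
eef_pos: [0.4829, -0.2452, 0.071]
tool_rot: [0.0, 0.887, 0.462, 0.0]
contact_force: [1.0, -0.1, -1.4]
gripper_width: 0.273
grasp_force: 59.9
```

Run:
```python
from sh import *
st();read_camera('side');st()
```

```text
t 31.62 p [ 0.4829 -0.2452  0.071 ] yawY -34.94 zax [ 0.001 -0.    -1.   ] F [ 0.96 -0.13 -1.37] M [ 0.051 -0.034 -0.027] w 0.273 gf 59.9 q7 -0.354
t 31.67 p [ 0.483  -0.2453  0.0711] yawY -34.94 zax [ 0.001 -0.    -1.   ] F [-0.4   0.41 -1.4 ] M [-0.02   0.065 -0.002] w 0.271 gf 59.9 q7 -0.354
```

Request:
jog_arm:
  moves: [0,0,0.08,0,0,0,0.1,0,0,0,0,0,0,0.1,0,0,0,0,0,0,0.4,0,0,0,0,0,0,0.6,0,0,0,0,0,0,0.6,0,0,0,0,0,0,0.6,0,0,0,0,0,0,0.6,0,0,0,0,0,0,0.6]

```text
t: 32.33
eef_pos: [0.4827, -0.2451, 0.0692]
tool_rot: [0.0, 0.887, 0.462, 0.0]
contact_force: [-0.9, 0.4, 0.4]
gripper_width: 0.599
grasp_force: 0.0
```

Request:
jog_arm:
  moves: [0,0,-0.3,0,0,0,0.6,0,0,-0.6,0,0,0,0.6,0,0,-1,0,0,0,0.6,0,0,-1,0,0,0,0.6,0,0,-1,0,0,0,0.6,0,0,-1,0,0,0,0.6,0,0,-1,0,0,0,0.6,0,0,-0.4,0,0,0,0.6]

```text
t: 33.0
eef_pos: [0.4841, -0.2457, 0.199]
tool_rot: [0.002, 0.887, 0.462, 0.002]
contact_force: [0.4, -0.6, 1.1]
gripper_width: 0.597
grasp_force: 0.0
```

Run:
```python
from sh import *
read_camera('side');read_camera('side');S=read_camera('side');T=read_camera("top");st()
for n,c,box,f in(("s",S,(315,208,22,40),"side0"),("t",T,(326,196,24,26),"top0")):
    x,y,w,h=box;out=[]
    for im in(c["color"],dict(np.load(f+".npz"))["color"]):
        q=cv2.cvtColor(im,cv2.COLOR_BGR2HSV)[y:y+h,x:x+w];m=((q[...,0]<14)&(q[...,1]>190)&(q[...,2]>90));v=np.argwhere(m);out.append((m.sum(),(v.mean(0)[::-1]+[x,y]).round(2),v.min(0),v.max(0)))
    print(n,out)
```

```text
t 33.2 p [ 0.4822 -0.245   0.1947] yawY -34.94 zax [-0.001  0.    -1.   ] F [-0.37  0.67 -0.74] M [ 0.022  0.035 -0.01 ] w 0.601 gf 0.0 q7 -0.313
s [(np.int64(173), array([330.6 , 226.39]), array([ 8, 11]), array([31, 21])), (np.int64(170), array([330.55, 226.51]), array([ 8, 10]), array([31, 21]))]
t [(np.int64(40), array([336.08, 207.78]), array([3, 7]), array([17, 15])), (np.int64(43), array([336.33, 207.7 ]), array([3, 7]), array([17, 15]))]
```

The driver is seated as before in both views. Now the tab. Taking the screw's axis as found by the insertion, the tab lies 32 mm to its −y side.

Run:
```python
from plan import *
plan([.494,-.0045,.095],3,16,.45)
```

```text
[ 0.64, -0.4, 0.31, 0, 0, -0.59, 0.45, 0.65, -0.37, 0.31, 0, 0, -0.59, 0.45, 0.67, -0.35, 0.31, 0, 0, -0.59, 0.45, 0.68, -0.32, 0.31, 0, 0, -0.59, 0.45, 0.69, -0.29, 0.31, 0, 0, -0.59, 0.45, 0.71, -0.26, 0.31, 0, 0, -0.59, 0.45, 0.72, -0.23, 0.31, 0, 0, -0.59, 0.45, 0.72, -0.2, 0.31, 0, 0, -0.6, 0.45 ]
[ 0.73, -0.17, 0.31, 0, 0, -0.59, 0.45, 0.74, -0.14, 0.31, 0, 0, -0.6, 0.45, 0.74, -0.11, 0.31, 0, 0, -0.59, 0.45, 0.75, -0.08, 0.32, 0, 0, -0.6, 0.45, 0.75, -0.05, 0.31, 0, 0, -0.59, 0.45, 0.75, -0.02, 0.32, 0, 0, -0.6, 0.45, 0.76, 0.01, 0.31, 0, 0, -0.59, 0.45, 0.75, 0.05, 0.32, -0.01, 0, -0.6, 0.45 ]
end [ 0.4941 -0.0045  0.0949] max 0.76
```

Request:
jog_arm:
  moves: [0.64,-0.4,0.31,0,0,-0.59,0.45,0.65,-0.37,0.31,0,0,-0.59,0.45,0.67,-0.35,0.31,0,0,-0.59,0.45,0.68,-0.32,0.31,0,0,-0.59,0.45,0.69,-0.29,0.31,0,0,-0.59,0.45,0.71,-0.26,0.31,0,0,-0.59,0.45,0.72,-0.23,0.31,0,0,-0.59,0.45,0.72,-0.2,0.31,0,0,-0.6,0.45]

```text
t: 33.87
eef_pos: [0.4887, -0.1231, 0.1448]
tool_rot: [-0.0, 0.797, 0.604, 0.0]
contact_force: [0.1, 0.3, -0.5]
gripper_width: 0.454
grasp_force: 0.0
```

Request:
jog_arm:
  moves: [0.73,-0.17,0.31,0,0,-0.59,0.45,0.74,-0.14,0.31,0,0,-0.6,0.45,0.74,-0.11,0.31,0,0,-0.59,0.45,0.75,-0.08,0.32,0,0,-0.6,0.45,0.75,-0.05,0.31,0,0,-0.59,0.45,0.75,-0.02,0.32,0,0,-0.6,0.45,0.76,0.01,0.31,0,0,-0.59,0.45,0.75,0.05,0.32,0,0,-0.6,0.45]

```text
t: 34.53
eef_pos: [0.4946, -0.0032, 0.0947]
tool_rot: [0.0, 0.687, 0.727, 0.0]
contact_force: [0.4, -0.2, 0.5]
gripper_width: 0.448
grasp_force: 0.0
```

Run:
```python
from sh import *
for i in range(4):read_camera('side')
st();plan([.494,-.0045,.0345],3,8,.45)
```

```text
t 34.73 p [ 0.4945 -0.0043  0.095 ] yawY 3.08 zax [-0.001 -0.    -1.   ] F [ 0.39 -1.08 -0.62] M [-0.027  0.016 -0.015] w 0.449 gf 0.0 q7 -0.269
[ 0, 0, 0.38, 0, 0, 0, 0.45, 0, 0, 0.38, 0, 0, 0, 0.45, 0, 0, 0.38, 0, 0, 0, 0.45, 0, 0, 0.38, 0, 0, 0, 0.45, 0, -0.01, 0.38, 0, 0, 0.01, 0.45, 0, 0, 0.38, 0, 0, 0, 0.45, 0, -0.01, 0.37, 0, 0, 0.01, 0.45, -0.01, 0, 0.38, -0.01, 0, 0, 0.45 ]
end [ 0.4941 -0.0045  0.0344] max 0.38
```

Request:
jog_arm:
  moves: [0,0,0.45,0,0,0,0.45,0,0,0.45,0,0,0,0.45,0,0,0.45,0,0,0,0.45,0,0,0.45,0,0,0,0.45,0,0,0.45,0,0,0,0.45,0,0,0.4,0,0,0,0.45,0,0,0.2,0,0,0,0.45,0,0,0.12,0,0,0,0.45]

```text
t: 35.4
eef_pos: [0.4941, -0.0047, 0.0349]
tool_rot: [-0.0, 0.688, 0.726, -0.0]
contact_force: [-0.3, -0.2, 0.6]
gripper_width: 0.452
grasp_force: 0.0
```

Request:
jog_arm:
  moves: [0,0,0,0,0,0,0.45,0,0,0,0,0,0,0.3,0,0,0,0,0,0,0.2,0,0,0,0,0,0,0.1,0,0,0,0,0,0,0.05,0,0,0,0,0,0,0.03,0,0,0,0,0,0,0.03,0,0,0,0,0,0,0.03]
  grip_force: 40

```text
t: 36.07
eef_pos: [0.4955, -0.0046, 0.0364]
tool_rot: [0.001, 0.688, 0.726, 0.001]
contact_force: [1.6, 0.1, 3.7]
gripper_width: 0.105
grasp_force: 40.4
```

Run:
```python
from sh import *
for i in range(4):st();read_camera('side')
```

```text
t 36.07 p [ 0.4955 -0.0046  0.0364] yawY 3.02 zax [ 0.002  0.    -1.   ] F [1.58 0.09 3.72] M [-0.014 -0.436  0.087] w 0.105 gf 40.4 q7 -0.328
t 36.12 p [ 0.4954 -0.0046  0.0364] yawY 3.02 zax [ 0.002  0.    -1.   ] F [3.26 0.51 3.35] M [-0.009 -0.504  0.032] w 0.097 gf 40.4 q7 -0.328
t 36.17 p [ 0.4955 -0.0046  0.0364] yawY 3.02 zax [ 0.002  0.    -1.   ] F [ 1.68 -0.64  3.71] M [-0.049 -0.48   0.054] w 0.101 gf 40.5 q7 -0.329
t 36.22 p [ 0.4954 -0.0046  0.0363] yawY 3.02 zax [ 0.002  0.    -1.   ] F [ 3.2  -0.37  4.26] M [-0.009 -0.614  0.071] w 0.102 gf 40.5 q7 -0.328
```

Request:
jog_arm:
  moves: [0,0,-0.03,0,0,0,0.03,0,0,-0.03,0,0,0,0.03,0,0,-0.03,0,0,0,0.03,0,0,-0.03,0,0,0,0.03,0,0,0,0,0,0,0.03,0,0,0,0,0,0,0.03,0,0,0,0,0,0,0.03,0,0,0,0,0,0,0.03]

```text
t: 36.93
eef_pos: [0.4954, -0.0046, 0.0381]
tool_rot: [0.0, 0.688, 0.725, 0.001]
contact_force: [5.8, 0.9, -4.2]
gripper_width: 0.101
grasp_force: 39.5
```

Run:
```python
from sh import *
for i in range(3):st();read_camera('side')
```

```text
t 36.93 p [ 0.4954 -0.0046  0.0381] yawY 3.02 zax [ 0.002  0.001 -1.   ] F [ 5.82  0.87 -4.17] M [ 0.011 -1.308  0.085] w 0.101 gf 39.5 q7 -0.326
t 36.98 p [ 0.4954 -0.0046  0.0381] yawY 3.02 zax [ 0.002  0.001 -1.   ] F [ 5.25 -0.71 -4.55] M [-0.028 -1.341  0.081] w 0.102 gf 39.5 q7 -0.326
t 37.03 p [ 0.4954 -0.0046  0.0381] yawY 3.02 zax [ 0.002  0.001 -1.   ] F [ 6.34 -0.05 -4.73] M [-0.041 -1.366  0.102] w 0.103 gf 39.5 q7 -0.326
```

Request:
jog_arm:
  moves: [0,0.03,-0.03,0,0,0,0.03,0,0.03,-0.03,0,0,0,0.03,0,0,-0.03,0,0,0,0.03,0,0,-0.01,0,0,0,0.03,0,0,0,0,0,0,0.03,0,0,0,0,0,0,0.03,0,0,0,0,0,0,0.03,0,0,0,0,0,0,0.03]

```text
t: 37.75
eef_pos: [0.4954, -0.0046, 0.0401]
tool_rot: [-0.0, 0.688, 0.726, -0.0]
contact_force: [4.5, 0.4, -7.5]
gripper_width: 0.103
grasp_force: 39.2
```

Run:
```python
from sh import *
for i in range(3):st();read_camera('side')
```

```text
t 37.75 p [ 0.4954 -0.0046  0.0401] yawY 3.03 zax [-0.001 -0.    -1.   ] F [ 4.48  0.4  -7.53] M [ 0.089 -0.872  0.114] w 0.103 gf 39.2 q7 -0.324
t 37.8 p [ 0.4954 -0.0046  0.0401] yawY 3.03 zax [-0.001 -0.    -1.   ] F [ 4.11 -0.15 -7.73] M [ 0.149 -0.882  0.076] w 0.095 gf 39.2 q7 -0.324
t 37.85 p [ 0.4955 -0.0046  0.0402] yawY 3.02 zax [-0.001 -0.    -1.   ] F [ 3.67  0.22 -7.76] M [ 0.108 -0.873  0.049] w 0.101 gf 39.2 q7 -0.324
```

Request:
jog_arm:
  moves: [0,0.02,-0.02,0,0,0,0.03,0,0,0,0,0,0,0.03,0,0,0,0,0,0,0.03,0,0,0,0,0,0,0.03,0,0,0,0,0,0,0.03,0,0,0,0,0,0,0.03,0,0,0,0,0,0,0.03,0,0,0,0,0,0,0.03]

```text
t: 38.57
eef_pos: [0.4955, -0.0046, 0.0405]
tool_rot: [-0.0, 0.688, 0.726, -0.0]
contact_force: [0.5, 1.3, -7.4]
gripper_width: 0.102
grasp_force: 39.1
```

Request:
jog_arm:
  moves: [0,0,0,0,0,0,0.03,0,0,0,0,0,0,0.03,0,0,0.06,0,0,0,0.03,0,0,0.06,0,0,0,0.03,0,0,0.06,0,0,0,0.03,0,0,0.04,0,0,0,0.03,0,0,0,0,0,0,0.03,0,0,0,0,0,0,0.03]

```text
t: 39.23
eef_pos: [0.4956, -0.0047, 0.0364]
tool_rot: [-0.0, 0.688, 0.726, -0.001]
contact_force: [-4.3, 0.7, 3.1]
gripper_width: 0.102
grasp_force: 40.4
```

Run:
```python
from sh import *
for i in range(2):st();read_camera('side')
```

```text
t 39.23 p [ 0.4956 -0.0047  0.0364] yawY 3.03 zax [-0.001 -0.    -1.   ] F [-4.33  0.7   3.13] M [0.198 1.135 0.094] w 0.102 gf 40.4 q7 -0.328
t 39.28 p [ 0.4956 -0.0046  0.0364] yawY 3.03 zax [-0.001 -0.    -1.   ] F [-6.01  0.45  2.47] M [0.236 1.162 0.102] w 0.097 gf 40.4 q7 -0.328
```

The cover held: about 8 N gave roughly 3.3 mm of lift, steady for over half a second, and it is back down. I let go and back off.

Request:
jog_arm:
  moves: [0,0,0,0,0,0,0.2,0,0,0,0,0,0,0.4,0,0,0,0,0,0,0.5,0,0,0,0,0,0,0.5,0,0,0,0,0,0,0.5,0,0,-0.2,0,0,0,0.5,0,0,-0.4,0,0,0,0.5,0,0,-0.6,0,0,0,0.5]

```text
t: 40.0
eef_pos: [0.4956, -0.0046, 0.0604]
tool_rot: [-0.001, 0.688, 0.726, -0.0]
contact_force: [-0.5, 0.4, 0.2]
gripper_width: 0.501
grasp_force: 0.0
```

Request:
jog_arm:
  moves: [0,0,-0.8,0,0,0,0.5,0,0,-0.8,0,0,0,0.5,0,0,-0.8,0,0,0,0.5,0,0,-0.8,0,0,0,0.5,0,0,-0.6,0,0,0,0.5,0,0,-0.2,0,0,0,0.5,0,0,0,0,0,0,0.5,0,0,0,0,0,0,0.5]

```text
t: 40.67
eef_pos: [0.496, -0.0047, 0.1403]
tool_rot: [0.0, 0.688, 0.725, 0.0]
contact_force: [0.4, 0.1, -0.8]
gripper_width: 0.497
grasp_force: 0.0
```

Run:
```python
from sh import *
for i in range(4):read_camera('side')
S=read_camera("side");T=read_camera("top");st()
for c,f,b1,b2 in((S,"side0",(250,221,15,13),(241,222,11,12)),(T,"top0",(262,228,15,15),(254,234,13,13))):
    z=dict(np.load(f+".npz"))["color"];print(cen(blue(c["color"]),*b1),cen(blue(z),*b1),cen(brass(c["color"]),*b2),cen(brass(z),*b2))
    d=np.abs(c["color"].astype(int)-z).max(2)>45;k,l,s,_=cv2.connectedComponentsWithStats(d.astype(np.uint8));print([r.tolist() for r in s[1:] if r[4]>12])
```

```text
t 40.97 p [ 0.4958 -0.0046  0.1397] yawY 3.02 zax [-0.001  0.    -1.   ] F [-0.07 -0.51 -0.68] M [-0.016  0.004  0.013] w 0.498 gf 0.0 q7 -0.229
[256.22006745 227.02698145] [256.22727273 227.03471074] [246.72633979 227.39224629] [246.59729064 227.37931034]
[[162, 0, 38, 105, 2360], [156, 0, 101, 124, 2529], [254, 0, 40, 14, 408], [310, 0, 47, 24, 640], [332, 4, 33, 51, 356], [367, 8, 140, 81, 2256], [267, 79, 3, 22, 52], [504, 90, 12, 2, 18], [491, 95, 32, 33, 813], [178, 114, 59, 32, 398], [151, 117, 23, 38, 478], [177, 130, 6, 13, 52], [240, 136, 27, 7, 96], [240, 142, 27, 45, 808], [245, 144, 16, 3, 36], [216, 147, 10, 16, 97], [145, 149, 19, 49, 431], [440, 165, 65, 82, 2097], [143, 172, 6, 13, 35], [196, 177, 20, 27, 290], [473, 178, 25, 5, 70], [113, 190, 29, 81, 726], [249, 190, 8, 13, 48], [191, 195, 13, 21, 157], [501, 200, 11, 24, 191], [130, 215, 43, 55, 1455], [137, 216, 24, 6, 99], [169, 219, 25, 47, 678], [193, 220, 10, 57, 369], [262, 226, 15, 18, 106], [490, 230, 10, 11, 81], [493, 241, 4, 5, 17], [263, 249, 6, 4, 18], [211, 321, 11, 8, 55], [228, 331, 22, 14, 208], [164, 360, 22, 9, 143], [175, 370, 18, 4, 55], [195, 372, 23, 7, 82]]
[269.06605306 234.69030861] [269.06504065 234.68888889] [260.47807395 239.44024076] [260.51779359 239.56227758]
[[378, 122, 182, 196, 9823], [239, 144, 174, 247, 14273], [289, 248, 6, 4, 14], [335, 271, 132, 134, 1096], [363, 291, 19, 26, 147], [336, 336, 9, 12, 28], [350, 340, 11, 9, 34], [366, 349, 5, 9, 24], [335, 355, 9, 16, 72], [324, 366, 5, 10, 20], [372, 379, 10, 13, 59], [336, 381, 10, 3, 20], [323, 389, 15, 8, 37], [317, 390, 5, 6, 18], [348, 392, 23, 12, 147]]
```

The cover tab and the screw head are back at their original pixels, the driver is in its stand and nothing else has moved.

```bash
python3 -c "
from station import *
print(hand_in())"
```

```text
the job is handed in; nothing more can be done
None
```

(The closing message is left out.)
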